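# Draw the parts caddy from under the desk riser and set it on the bench scale

### The job

Draw the parts caddy out along the bench from under the low steel desk riser until it is wholly clear of the lip. Then lift it by its carrying bar, level and with both parts in it, and set it gently in the middle of the bench scale's pan, tab to the front, its back wall squarely up against the pan's stop. Do not force anything against riser or scale, and leave the cup, tape roll and stapler alone.

Things in the scene. Friction and masses are not known exactly. Their poses are not given: they have to be found in the camera images.
- caddy_mid (a point): Centre of the parts caddy, 37 mm above its underside. Grey open tray 140 mm long (x) x 100 wide (y), walls 38 high, 4 thick, 5 mm divider along x, carrying bar over the divider, pull tab on the front wall. About 0.5 kg with its parts. x points from tab to back wall (outer face at +70 mm), z up. Starts standing on the bench under the riser, only the tab and up to 10 mm of the tray sticking out.
- caddy_tab (a point): Grip point on the caddy's pull tab: a block 22 mm wide (y), from 69 to 111 mm in front of the caddy's centre, 20 to 38 mm above its underside; this point is 95 mm in front and 29 mm up. Starts 18 to 37 mm in front of the riser's lip: a gripper pointing straight down would meet the riser, so lean it back 20 to 45 degrees, fingers pointing down and inwards.
- caddy_bar (a point): Middle of the caddy's carrying bar, 66 mm above its underside. The bar is 90 mm long (x), 14 mm wide (y), from 58 to 74 mm above the underside, on two 12 mm posts at x = +-38 mm. Axes as the caddy's. Under the riser at the start.
- shelf: Low grey sheet-steel desk riser, fixed, 190 mm deep (x), 212 wide (y), top 104 high; boxes and a telephone on it reach 165 high. Origin: on the bench under the middle of its front lip; x points inwards, away from the open front. The downturned lip (x = 0 to 4 mm) ends 84 mm above the bench; side walls at y = +-103 mm. The caddy is out when its centre is at x below -70 mm here.
- pan_mid (a point): Centre of the top of the bench scale's steel pan, 200 mm (x) x 170 (y), 55 mm above the bench; x points to its back. Its stop, an upright strip across the back, has its front face at x = +80 mm and is 42 mm high, so a caddy against it has its centre at x = +10 mm. The pan is sprung, 3000 N/m, travel 7 mm: it sinks about 2 mm under the caddy.
- caddy: The caddy again, origin at the middle of its underside.
- scale: The white bench scale, fixed; origin on the bench below the middle of the pan, axes as the pan's. 160 mm wide (y), from x = -145 to +100 mm; the display part in front of the pan is 32 mm high.
- relay_a: Loose white plastic part 42 x 24 x 18 mm with brass contacts, lying in the caddy's +y bay; origin at the middle of its underside.
- relay_b: A second one, in the caddy's -y bay.
- pen_cup: White ceramic cup, 72 mm across, 95 mm high; bystander, origin under its middle.
- tape_roll: Clear tape roll lying flat, 84 mm across, 24 mm high; bystander, origin under its middle.
- stapler: Desk stapler 130 x 36 x 42 mm high; bystander, origin under its middle.
Mind the look-alikes: they are no part of the job. Of the things that look like the caddy, the largest one is meant.

How it is judged:
On the way:
1. The caddy has been drawn out along the bench, wholly in front of the riser's lip, still standing on the bench (x of caddy_mid in the frame of shelf below -0.07 m and height (world z) of caddy_mid below 0.05 m and angle between caddy_mid's own z axis and vertical below 0.1 rad), for 0.2 s.
At the end, for the whole second after the job is handed in: The caddy rests on the scale's pan, level, its back wall within 4 mm of the stop and square to it within 4 degrees, centred side to side within 25 mm, still, with both parts lying in it (x of caddy_mid in the frame of pan_mid between 0.006 and 0.016 m and y of caddy_mid in the frame of pan_mid between -0.025 and 0.025 m and z of caddy_mid in the frame of pan_mid between 0.031 and 0.042 m and angle between the x axis of caddy_mid and the x axis of pan_mid, either way round below 0.07 rad and angle between caddy_mid's own z axis and vertical below 0.06 rad and linear speed of caddy below 0.01 m/s and x of relay_a in the frame of caddy_mid between -0.07 and 0.07 m and y of relay_a in the frame of caddy_mid between -0.05 and 0.05 m and z of relay_a in the frame of caddy_mid between -0.04 and 0 m and x of relay_b in the frame of caddy_mid between -0.07 and 0.07 m and y of relay_b in the frame of caddy_mid between -0.05 and 0.05 m and z of relay_b in the frame of caddy_mid between -0.04 and 0 m); the robot touches nothing.
It fails at once if The caddy is tipped by more than 20 degrees (angle between caddy_mid's own z axis and vertical above 0.35 rad).
It fails at once if The caddy is forced against the riser with more than 20 N (contact force between caddy and shelf above 20 N).
It fails at once if The robot presses on the riser with more than 25 N (contact force between any of the arm, the fingers and shelf above 25 N).
It fails at once if The caddy is banged or pressed on the scale with more than 35 N (contact force between caddy and scale above 35 N).
It fails at once if A bystander is moved by more than 20 mm (distance of any of pen_cup, tape_roll, stapler from where it was at the start of the episode above 0.02 m).
It also fails if it takes over 69 s, if anything falls off the work surface, if the arm or the gripper's body presses on something with over 40 N, if the wrist force passes 120 N, or if a joint passes its speed limit or range.

### The arm

A 6-joint arm with a two-finger parallel gripper is mounted at the origin on the work surface. World frame = base frame: x ahead of the robot, y to its left, z up, the work surface at z = 0. Lengths are in m, angles in rad, forces in N, time in s.
With the tool pointing down it reaches from about 0.375 to 0.975 m from the base axis. Payload 3.8 kg.
Tool frame: the origin (TCP) lies at the very end of the fingers, on their centre line; the grasp point (between the pads) lies 19 mm behind it; z points along the fingers, y is the direction in which the jaws open and shut (so a half turn about z gives the same grasp; the last joint's range is limited). The gripper opens to 85 mm and grips with 20 to 120 N. Pads are 22 mm wide; open, the fingers measure 114 mm over their backs; the gripper's body (76 mm by 85 mm) begins 54 mm behind the grasp point. The pads swing forward as they close: fully open they stand 13 mm farther back than shut.
Start: joints at [-1.278, 0.264, 1.604, -0, 1.274, -0.037], TCP at [0.219, -0.639, 0.231] pointing down, gripper open.
Joint ranges: [-2.63, 2.63], [-0.94, 2.18], [0.31, 2.57], [-1.31, 4.45], [0, 2.66], [-2.55, 2.55]. Speed limits (rad/s): [2.57, 2.57, 3.14, 3.14, 3.14, 3.14].

### API

Orientations are given as a rotation vector (axis times angle).
In Python, from workcell import bot, read_camera, finish_job gives the robot as it stands. The module is installed in compiled form; this text tells all that it offers.
- The arm moves only by the tool servo_tool, never from a script. Its argument "targets" is text: rows parted by semicolons, each of 7 numbers parted by spaces: the turn, a rotation vector about the tool's x, y, z in rad, then the shift along the tool's x, y, z in mm, then the finger opening in mm, from 0 to 85.4. In form: wx wy wz x y z gripper; .... A call has 1 to 8 rows; each row shifts and turns the pose as measured when the row begins, along the tool's axes as they then stand; what a row does not reach is not made up. A row lasts 1/12 s, in which the tool goes at most 41.7 mm and 7.16 degrees, less where a joint would pass 70% of its speed; a pose out of reach is approached as far as the arm can. A call is refused whole if a number of a shift passes 41.7 or a number of a turn 0.125, either way. A call with a gripper value outside its range is refused whole. The fingers move at their own pace and stop on an object; "newtons" is the grip in N (left out, the last holds). Time passes only in rows, so rows that do not move let the fingers close. It gives the time, the measured TCP pose, the force and the opening at its end, in the units of the state.
- bot.read_state(): the state, without advancing time (a new reading comes with each control period).
- read_camera(name): name is "side" or "top" or "wrist"; returns a dict with "image" (384x512x3 uint8, red, green, blue), "mtx" (3x3 intrinsics, pixels), "eye" and "orientation" of the camera in the world; the wrist camera has in their place "T_tool_cam" (4x4, takes a point from camera to tool coordinates, whose origin is the TCP and whose axes are the flange's). Camera axes: x right, y up, looking along -z (the intrinsics and any distortion apply to the point x, -y, -z); pixel columns grow to the right and rows downward; lengths in m; the calibration is good to about 2 mm. A picture is of the moment at which its call begins: read the wrist's pose just before it. There is no depth.
- finish_job(): hands the job in, once; it reports no verdict.
The state is a dict: "time": time; "q": joint angles; "joint_vel": joint speeds; "joint_torque": joint torques, N m; "tool_pos": TCP position; "tcp_rot": TCP orientation; "wrist_force": force on the tool from outside, world axes, zero at the start; "torque": the same for the moment, N m; "width": opening from 0.0 (shut) to 1.0 (fully open).
Only numpy, scipy, OpenCV 4.12 (cv2) and the standard library are available. Lean on these libraries where they do the work, as an engineer would, in place of code of your own. Each camera call takes 0.05 s, during which the arm holds its last target.

## Working session

There is one attempt and no reset: what is moved stays moved. The work goes in short steps, Python scripts to look and compute and a tool call to move; the robot and the scene stay as the last step left them, time stands still between calls to the robot, and variables do not carry over. Pictures are saved under pics/ and viewed, and the job is handed in when it is done.

Besides the shell and the picture viewer there is one more tool, called after ">>>" by a JSON object that holds its "op" and its "data", one argument or row to a line. servo_tool: Moves the arm, as the interface text tells. Its arguments: {"type":"object","properties":{"targets":{"type":"string"},"newtons":{"type":"number"}},"required":["targets"]}

```bash
mkdir -p pics; python3 - <<'E'
from workcell import bot, read_camera
import cv2,numpy as np
s=bot.read_state();print(s)
for n in("side","top","wrist"):
    c=read_camera(n);cv2.imwrite(f"pics/{n}0.png",c["image"][:,:,::-1]);print(n,{k:v for k,v in c.items() if k!="image"})
E
```

```text
{'time': 0.0, 'q': array([-1.27790816e+00,  2.64779903e-01,  1.60538333e+00, -3.07685884e-06,
        1.27368901e+00, -3.69041061e-02]), 'joint_vel': array([ 0.00042333, -0.00048159,  0.00016615, -0.00084191,  0.00072319,
       -0.00055984]), 'joint_torque': array([-7.73327483e-04, -5.15115058e+01, -3.67314434e+01, -2.99759095e-04,
        1.29549552e-02,  4.20899744e-05]), 'tool_pos': array([ 0.21837941, -0.63792402,  0.22993896]), 'tcp_rot': array([-3.09676763e+00, -5.15325628e-01,  4.57306903e-04]), 'wrist_force': array([-0.60016044, -0.37604774, -0.15112078]), 'torque': array([-0.02353741,  0.02793459, -0.02041203]), 'width': 0.9985755197125258}
side {'mtx': array([[424.18557937,   0.        , 256.35562885],
       [  0.        , 424.18557937, 194.28890512],
       [  0.        ,   0.        ,   1.        ]]), 'eye': array([ 0.37590087, -0.5724629 ,  0.92722028]), 'orientation': array([ 0.69023625, -0.11587785, -0.27733792])}
top {'mtx': array([[471.998379  ,   0.        , 252.49175822],
       [  0.        , 471.998379  , 193.63288813],
       [  0.        ,   0.        ,   1.        ]]), 'eye': array([0.49568514, 0.09569991, 1.22012572]), 'orientation': array([ 0.0591191 , -0.07683522, -1.57432285])}
wrist {'mtx': array([[276.45879863,   0.        , 253.78233874],
       [  0.        , 276.45879863, 189.88168471],
       [  0.        ,   0.        ,   1.        ]]), 'T_tool_cam': array([[-4.45773012e-04,  9.57179837e-01,  2.89493630e-01,
         7.37266923e-02],
       [ 9.99999866e-01,  3.50305626e-04,  3.81588604e-04,
        -1.23806358e-03],
       [ 2.63837670e-04,  2.89493761e-01, -9.57179864e-01,
        -1.42074063e-01],
       [ 0.00000000e+00,  0.00000000e+00,  0.00000000e+00,
         1.00000000e+00]])}
```

View pics/side0.png

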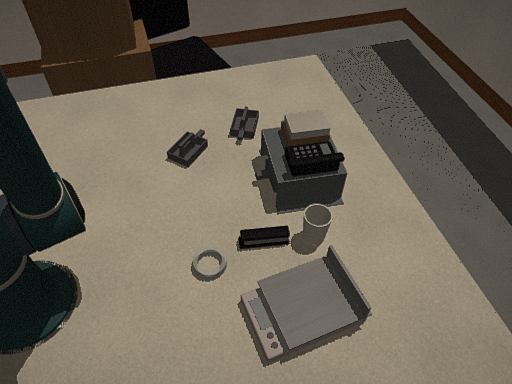

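View pics/top0.png

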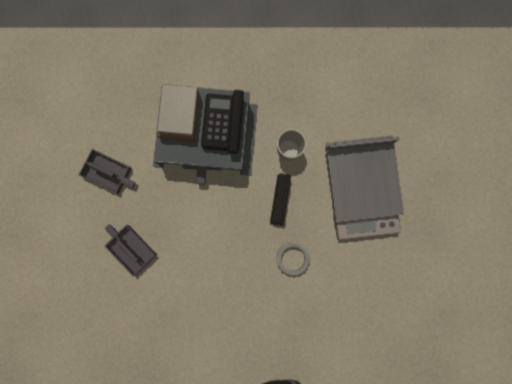

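View pics/wrist0.png

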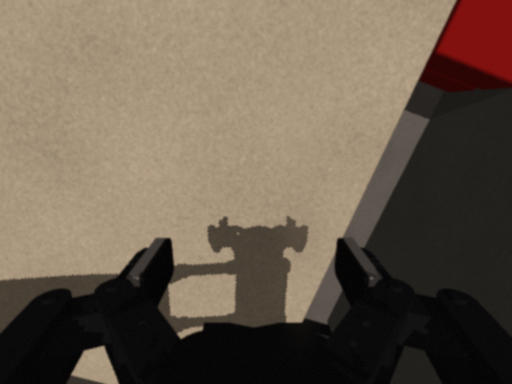

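```bash
cat > h.py <<'E'
import numpy as np,cv2
from scipy.spatial.transform import Rotation as R
from workcell import bot, read_camera
def cam(n):
    s=bot.read_state(); c=read_camera(n)
    if n=="wrist":
        M=c["T_tool_cam"]; T=np.eye(4);T[:3,:3]=R.from_rotvec(s["tcp_rot"]).as_matrix();T[:3,3]=s["tool_pos"];W=T@M
    else:
        W=np.eye(4);W[:3,:3]=R.from_rotvec(c["orientation"]).as_matrix();W[:3,3]=c["eye"]
    c["W"]=W; return c
def ray(c,u,v):
    p=np.linalg.inv(c["mtx"])@[u,v,1]; d=c["W"][:3,:3]@[p[0],-p[1],-1]; return c["W"][:3,3],d/np.linalg.norm(d)
def onz(c,u,v,z):
    o,d=ray(c,u,v); return o+d*(z-o[2])/d[2]
def two(c1,p1,c2,p2):
    o1,d1=ray(c1,*p1);o2,d2=ray(c2,*p2)
    t=np.linalg.lstsq(np.c_[d1,-d2],o2-o1,rcond=None)[0]
    a=o1+t[0]*d1;b=o2+t[1]*d2; return (a+b)/2,np.linalg.norm(a-b)
def proj(c,p):
    q=np.linalg.inv(c["W"])@np.r_[p,1]; k=c["mtx"]@[q[0]/-q[2],-q[1]/-q[2],1]; return k[:2]
def save(c,name,x0=0,y0=0,w=512,h=384,f=1,g=1.0):
    im=c["image"][y0:y0+h,x0:x0+w,::-1].astype(float)/255; im=(im**g*255).astype(np.uint8)
    cv2.imwrite("pics/"+name,cv2.resize(im,None,fx=f,fy=f,interpolation=cv2.INTER_CUBIC))
E
python3 - <<'E'
from h import *
t=cam("top");s=cam("side")
save(t,"t1.png",140,70,130,130,5,.5);save(t,"t2.png",310,120,110,130,5,.5);save(s,"s1.png",230,100,140,130,5,.5);save(s,"s2.png",230,230,150,140,5,.5)
E
```

```text
(no output)
```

View pics/t1.png

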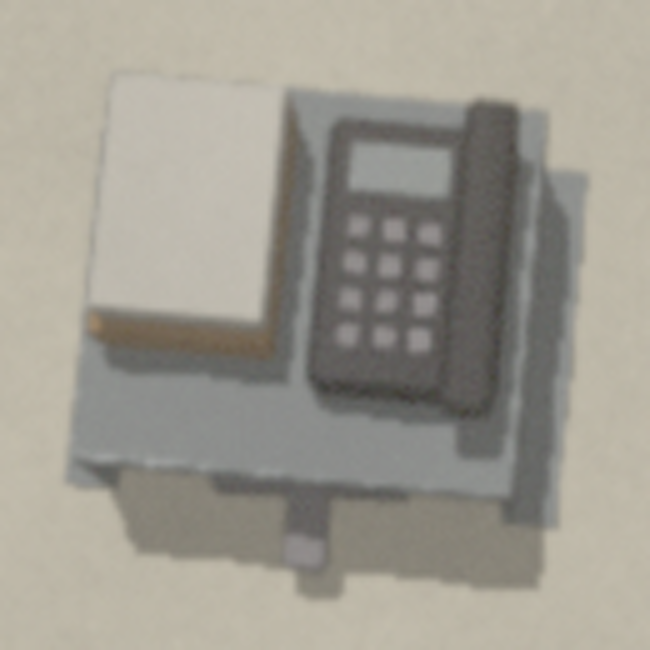

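View pics/t2.png

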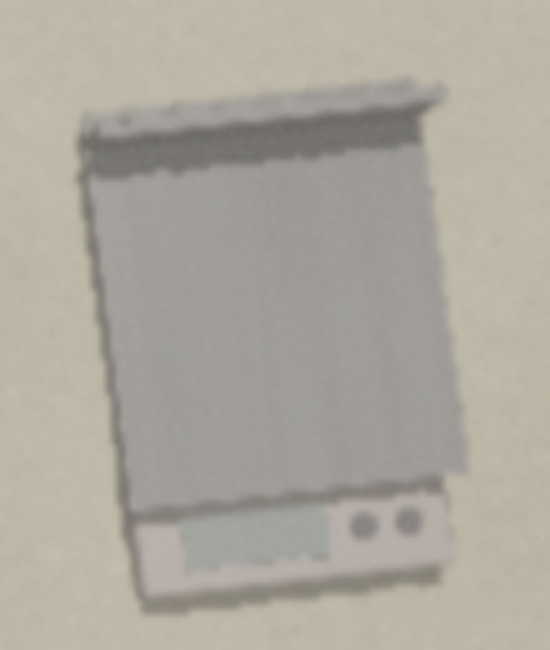

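View pics/s1.png

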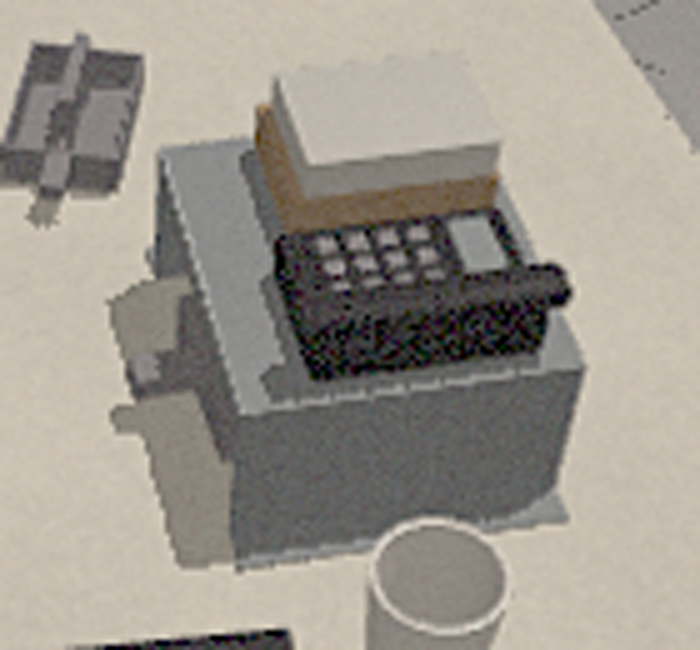

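View pics/s2.png

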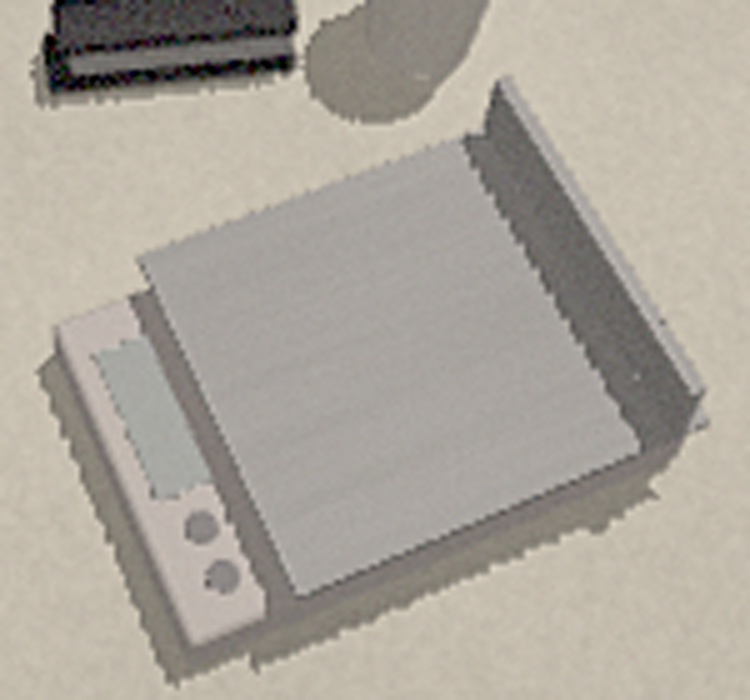

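```bash
python3 - <<'E'
from h import *
np.set_printoptions(precision=4,suppress=True)
t=cam("top");s=cam("side")
T=lambda o,p:(o[0]+p[0]/5,o[1]+p[1]/5)
a=(140,70);b=(230,100);c=(310,120);d=(230,230)
for n,p,q in [("L",(78,458),(160,148)),("R",(512,497),(240,413)),("Rback",(548,112),(583,365))]:
    print(n,two(t,T(a,p),s,T(b,q)), onz(t,*T(a,p),.104),onz(s,*T(b,q),.104))
print("tab front mid top",onz(t,*T(a,(304,566)),.03),onz(s,*T(b,(135,375)),.038), two(t,T(a,(304,552)),s,T(b,(145,366))))
print("tray front edge? top z38",onz(t,*T(a,(215,480)),.038),onz(t,*T(a,(405,495)),.038))
for n,p,q in [("FL",(130,515),(140,258)),("FR",(468,472),(300,597)),("BL",(92,178),(468,140)),("BR",(420,147),(640,452))]:
    print(n,two(t,T(c,p),s,T(d,q)), onz(t,*T(c,p),.055),onz(s,*T(d,q),.055))
E
```

```text
L (array([0.6714, 0.3126, 0.1058]), np.float64(0.003447035497855009)) [0.67   0.3133 0.104 ] [0.6738 0.3144 0.104 ]
R (array([0.6514, 0.1064, 0.1044]), np.float64(0.0018033690859016811)) [0.6505 0.1066 0.104 ] [0.6524 0.1066 0.104 ]
Rback (array([0.8385, 0.0886, 0.1035]), np.float64(0.0003014690537778899)) [0.8382 0.0886 0.104 ] [0.8384 0.0881 0.104 ]
tab front mid top [0.6259 0.2128 0.03  ] [0.6264 0.205  0.038 ] (array([0.6334, 0.212 , 0.036 ]), np.float64(0.002162537040390277))
tray front edge? top z38 [0.6689 0.2571 0.038 ] [0.6609 0.1613 0.038 ]
FL (array([ 0.5256, -0.1248,  0.0515]), np.float64(0.005121449631834954)) [ 0.5231 -0.1236  0.055 ] [ 0.5276 -0.127   0.055 ]
FR (array([ 0.5447, -0.2929,  0.0525]), np.float64(0.0022372651573082233)) [ 0.5435 -0.2918  0.055 ] [ 0.5453 -0.294   0.055 ]
BL (array([ 0.6946, -0.1093,  0.052 ]), np.float64(0.00553452801604472)) [ 0.6913 -0.108   0.055 ] [ 0.6963 -0.1114  0.055 ]
BR (array([ 0.7083, -0.275 ,  0.0496]), np.float64(0.001672647765248101)) [ 0.7065 -0.273   0.055 ] [ 0.7071 -0.277   0.055 ]
```

```bash
cat >> h.py <<'E'
np.set_printoptions(precision=4,suppress=True)
def rot(yaw,lean=0):
    # tool x az = yaw+180 (toward robot), lean: fingertips toward inward
    x=np.array([-np.cos(yaw),-np.sin(yaw),0]); z=np.array([0,0,-1.]); y=np.cross(z,x)
    return np.c_[x,y,z]@R.from_rotvec([0,-lean,0]).as_matrix()
def delta(pos,Rm=None):
    s=bot.read_state(); R0=R.from_rotvec(s["tcp_rot"]).as_matrix()
    print("t",round(s["time"],2),"pos",s["tool_pos"],"w",round(s["width"]*85.4,1),"F",s["wrist_force"],"q",s["q"])
    print("shift in tool now mm",R0.T@(np.array(pos)-s["tool_pos"])*1000)
    if Rm is not None:
        print("turn",R.from_matrix(R0.T@Rm).as_rotvec(),"shift in final tool axes",Rm.T@(np.array(pos)-s["tool_pos"])*1000)
E
python3 - <<'E'
from h import *
delta([.45,-.25,.25]);delta([.50,.215,.25],rot(-.097))
print(rot(-.097,.6))
E
```

```text
t 0.35 pos [ 0.2185 -0.6385  0.231 ] w 85.5 F [-0.7149 -0.6054 -0.2511] q [-1.2779  0.2641  1.6043  0.      1.2737 -0.0369]
shift in tool now mm [ 344.7867 -292.5615  -18.8591]
t 0.35 pos [ 0.2185 -0.6385  0.231 ] w 85.5 F [-0.7149 -0.6054 -0.2511] q [-1.2779  0.2641  1.6043  0.      1.2737 -0.0369]
shift in tool now mm [ 542.696  -716.303   -18.6229]
turn [-0.0001 -0.0007 -2.7148] shift in final tool axes [-197.472   876.6975  -19.0268]
[[-0.8215  0.0968  0.562 ]
 [ 0.0799  0.9953 -0.0547]
 [-0.5646  0.     -0.8253]]
```

>>> {"op": "servo_tool", "data": {
  "targets": "0 0 0 30 -26 -3 85;0 0 0 30 -26 -3 85;0 0 0 30 -26 -3 85;0 0 0 30 -26 -3 85;0 0 0 30 -26 -3 85;0 0 0 30 -26 -3 85;0 0 0 30 -26 0 85;0 0 0 30 -26 0 85"
}}

```text
time: 1.02
tool_pos: [0.3797, -0.3612, 0.2475]
tcp_rot: [3.1, 0.494, -0.001]
wrist_force: [0.5, -0.1, 0.0]
width: 0.996
```

```bash
python3 - <<'E'
from h import *
delta([.50,.215,.25],rot(-.097))
E
```

```text
t 1.02 pos [ 0.3797 -0.3612  0.2475] w 85.1 F [ 0.4545 -0.0639  0.0392] q [-0.8066 -0.0344  1.9046 -0.0021  1.2698  0.4487]
shift in tool now mm [ 293.4188 -510.2966   -4.0258]
turn [-0.0008  0.0035 -2.7285] shift in final tool axes [-63.888  585.1712  -2.5184]
```

>>> {"op": "servo_tool", "data": {
  "targets": "0 0 0 21 -35 0 85;0 0 0 21 -35 0 85;0 0 0 21 -35 0 85;0 0 0 21 -35 0 85;0 0 0 21 -35 0 85;0 0 0 21 -35 0 85;0 0 0 21 -35 0 85;0 0 0 21 -35 0 85"
}}

```text
time: 1.68
tool_pos: [0.4539, -0.0362, 0.2493]
tcp_rot: [3.096, 0.49, 0.013]
wrist_force: [0.9, -0.6, 0.3]
width: 0.998
```

>>> {"op": "servo_tool", "data": {
  "targets": "0 0 0 21 -35 0 85;0 0 0 21 -35 0 85;0 0 0 21 -35 0 85;0 0 0 21 -35 0 85;0 0 0 21 -35 0 85;0 0 -0.12 0 0 0 85;0 0 -0.12 0 0 0 85;0 0 -0.12 0 0 0 85"
}}

```text
time: 2.35
tool_pos: [0.4992, 0.1782, 0.2513]
tcp_rot: [2.948, 1.064, 0.024]
wrist_force: [1.2, -0.8, -0.0]
width: 0.995
```

>>> {"op": "servo_tool", "data": {
  "targets": "0 0 -0.12 0 0 0 85;0 0 -0.12 0 0 0 85;0 0 -0.12 0 0 0 85;0 0 -0.12 0 0 0 85;0 0 -0.12 0 0 0 85;0 0 -0.12 0 0 0 85;0 0 -0.12 0 0 0 85;0 0 -0.12 0 0 0 85"
}}

```text
time: 3.02
tool_pos: [0.4987, 0.1804, 0.2519]
tcp_rot: [2.075, 2.339, 0.018]
wrist_force: [-0.4, 0.3, -0.5]
width: 0.994
```

>>> {"op": "servo_tool", "data": {
  "targets": "0 0 -0.12 0 0 0 85;0 0 -0.12 0 0 0 85;0 0 -0.12 0 0 0 85;0 0 -0.12 0 0 0 85;0 0 -0.12 0 0 0 85;0 0 -0.12 0 0 0 85;0 0 -0.12 0 0 0 85;0 0 -0.12 0 0 0 85"
}}

```text
time: 3.68
tool_pos: [0.4984, 0.1803, 0.2528]
tcp_rot: [0.699, 3.043, 0.006]
wrist_force: [0.4, -0.0, 0.4]
width: 0.999
```

```bash
python3 - <<'E'
from h import *
delta([.50,.215,.25],rot(-.097))
E
```

```text
t 3.68 pos [0.4984 0.1803 0.2528] w 85.3 F [ 0.436  -0.036   0.4106] q [ 0.3044 -0.0376  1.8979 -0.0067  1.2626 -0.8131]
shift in tool now mm [13.704  31.9081  2.8283]
turn [ 0.0049  0.0193 -0.3543] shift in final tool axes [ 1.7259 34.6847  2.8141]
```

>>> {"op": "servo_tool", "data": {
  "targets": "0 0 -0.12 0 0 0 85;0 0 -0.12 0 0 0 85;0 0 -0.12 0 0 0 85;0 0 0 2 34 0 85;0 -0.12 0 0 0 0 85;0 -0.12 0 0 0 0 85;0 -0.12 0 0 0 0 85;0 -0.12 0 0 0 0 85"
}}

```text
time: 4.35
tool_pos: [0.5068, 0.216, 0.2511]
tcp_rot: [0.098, 2.628, -0.023]
wrist_force: [0.3, -0.4, 0.1]
width: 0.996
```

```bash
python3 - <<'E'
from h import *
delta([.50,.215,.25],rot(-.097,.6))
c=cam("wrist");save(c,"w1.png",f=1.5,g=.6)
E
```

```text
t 4.35 pos [0.5068 0.216  0.2511] w 85.0 F [ 0.2646 -0.3811  0.1223] q [ 0.5338 -0.2489  2.1667 -0.3875  0.8286 -0.7558]
shift in tool now mm [ 6.3714 -1.455  -2.3141]
turn [ 0.0139 -0.0876  0.0184] shift in final tool axes [ 6.1174 -1.6058 -2.8401]
```

View pics/w1.png

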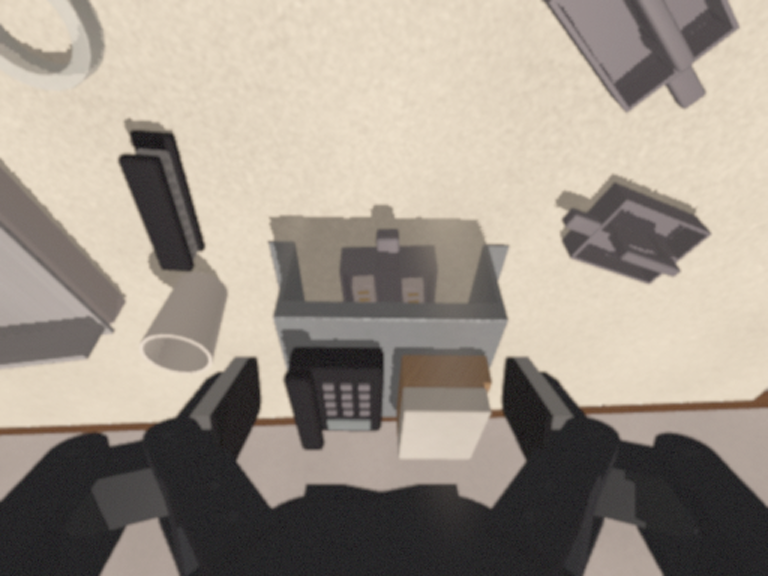

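```bash
python3 - <<'E'
from h import *
c=cam("wrist");t=cam("top")
save(c,"w2.png",165,130,190,100,4,.6)
T=lambda u,v:(u/1.5,v/1.5)
print("tab front bottom/top?",onz(c,*T(388,231),.038),onz(c,*T(388,231),.02),onz(c,*T(388,251),.038))
p=proj(t,[.633,.212,.036]);print(p)
print("lip top corners", onz(c,*T(277,318),.104),onz(c,*T(506,318),.104), "tray front top", onz(c,*T(343,250),.038),onz(c,*T(437,250),.038))
E
```

```text
tab front bottom/top? [0.602  0.2135 0.038 ] [0.6164 0.2128 0.02  ] [0.6259 0.212  0.038 ]
[200.9015 180.1523]
lip top corners [0.6379 0.1143 0.104 ] [0.652 0.312 0.104] tray front top [0.6216 0.1699 0.038 ] [0.628  0.2581 0.038 ]
```

View pics/w2.png

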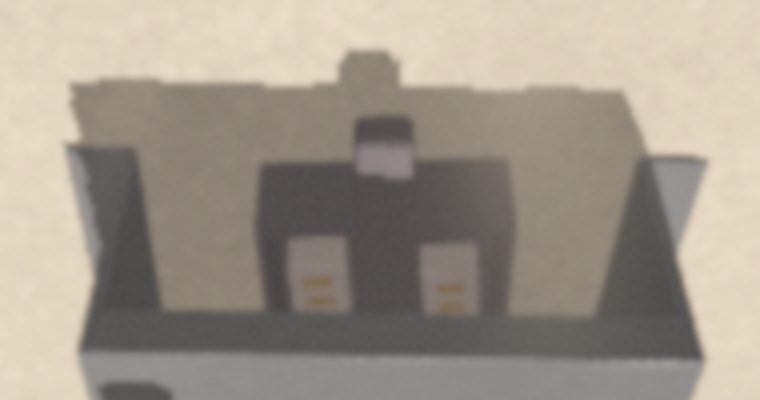

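```bash
python3 - <<'E'
from h import *
c=cam("wrist")
T=lambda u,v:(165+u/4,130+v/4)
print("tab top front",onz(c,*T(385,143),.038),"bottom",onz(c,*T(385,118),.02))
print("tab top L/R",onz(c,*T(356,143),.038),onz(c,*T(413,143),.038))
print("lip top", onz(c,*T(83,350),.104),onz(c,*T(703,358),.104))
print("lip bot", onz(c,*T(93,310),.084),onz(c,*T(690,318),.084))
print("tray front bottom", onz(c,*T(260,163),.0),onz(c,*T(508,160),.0))
delta([.0,0,0])
E
```

```text
tab top front [0.6247 0.2171 0.038 ] bottom [0.6281 0.2172 0.02  ]
tab top L/R [0.624  0.2069 0.038 ] [0.6254 0.227  0.038 ]
lip top [0.6519 0.1135 0.104 ] [0.6705 0.3207 0.104 ]
lip bot [0.6546 0.1128 0.084 ] [0.6733 0.3209 0.084 ]
tray front bottom [0.6643 0.1648 0.    ] [0.6697 0.2652 0.    ]
t 4.55 pos [0.505  0.2155 0.2499] w 84.9 F [-0.0113  0.8936  0.7416] q [ 0.5325 -0.2474  2.165  -0.3797  0.8357 -0.7645]
shift in tool now mm [ 548.045  -251.6579  -16.4791]
```

>>> {"op": "servo_tool", "data": {
  "targets": "0.014 -0.1 0.018 0 0 0 85;0 0 0 0 0 0 85"
}}

```text
time: 4.72
tool_pos: [0.5082, 0.2157, 0.2533]
tcp_rot: [0.127, 2.533, -0.04]
wrist_force: [-1.0, 0.4, -1.6]
width: 0.998
```

```bash
python3 - <<'E'
from h import *
delta([.6047,.2164,.0793],rot(-.097,.6))
E
```

```text
t 4.72 pos [0.5082 0.2157 0.2533] w 85.2 F [-1.023   0.3938 -1.6263] q [ 0.584  -0.2728  2.213  -0.5351  0.784  -0.5829]
shift in tool now mm [ 20.1777  10.4532 197.6562]
turn [-0.0021  0.0057 -0.0024] shift in final tool axes [ 19.0304  10.0845 197.7891]
```

>>> {"op": "servo_tool", "data": {
  "targets": "0 0 0 3 2 33 85;0 0 0 3 2 33 85;0 0 0 3 2 33 85;0 0 0 3 2 33 85;0 0 0 3 2 33 85;0 0 0 0 0 12 85;0 0 0 0 0 0 85"
}}

```text
time: 5.3
tool_pos: [0.6264, 0.2224, 0.116]
tcp_rot: [0.136, 2.52, -0.026]
wrist_force: [-0.6, -0.9, 0.2]
width: 0.995
```

```bash
python3 - <<'E'
from h import *
delta([.6497,.212,.0133],rot(-.097,.6))
c=cam("wrist");save(c,"w3.png",f=1.5,g=.6)
E
```

```text
t 5.3 pos [0.6264 0.2224 0.116 ] w 85.0 F [-0.5858 -0.8519  0.1878] q [ 0.462   0.1024  2.1589 -0.7666  0.4505 -0.3734]
shift in tool now mm [39.6329 -9.1815 97.7116]
turn [ 0.0062  0.0178 -0.0123] shift in final tool axes [37.9949 -8.0933 98.4556]
```

View pics/w3.png

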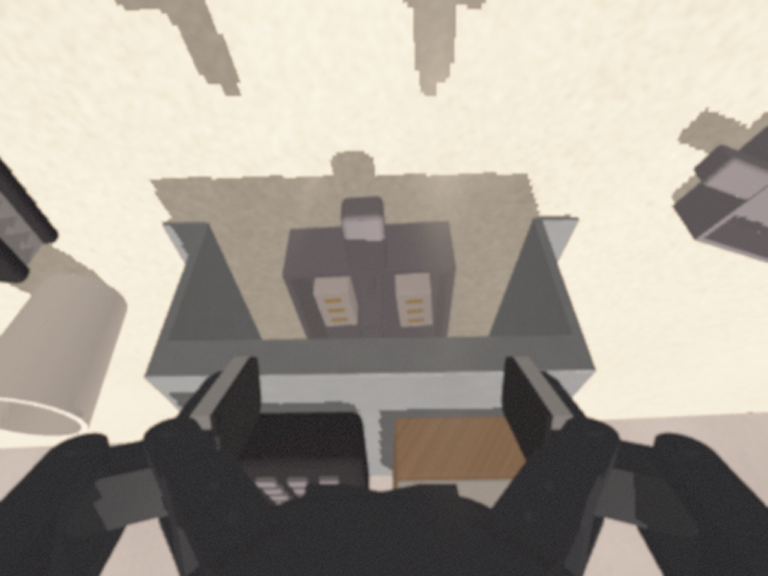

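>>> {"op": "servo_tool", "data": {
  "targets": "0.006 0.018 -0.012 13 -3 0 85;0 0 0 13 -3 0 85;0 0 0 13 -3 0 85;0 0 0 0 0 10 85;0 0 0 0 0 10 85;0 0 0 0 0 0 85"
}}

```text
time: 5.85
tool_pos: [0.619, 0.217, 0.0914]
tcp_rot: [0.134, 2.525, -0.033]
wrist_force: [-0.8, 0.5, -0.1]
width: 0.995
```

```bash
python3 - <<'E'
from h import *
delta([.6497,.212,.0133],rot(-.097,.6))
c=cam("wrist");save(c,"w4.png",f=1.5,g=.6)
E
```

```text
t 5.85 pos [0.619  0.217  0.0914] w 85.0 F [-0.8076  0.4752 -0.1413] q [ 0.4598  0.1266  2.1869 -0.8393  0.4185 -0.2963]
shift in tool now mm [19.5339 -2.3015 81.7134]
turn [ 0.002   0.0131 -0.0096] shift in final tool axes [18.4846 -1.9564 81.9661]
```

View pics/w4.png

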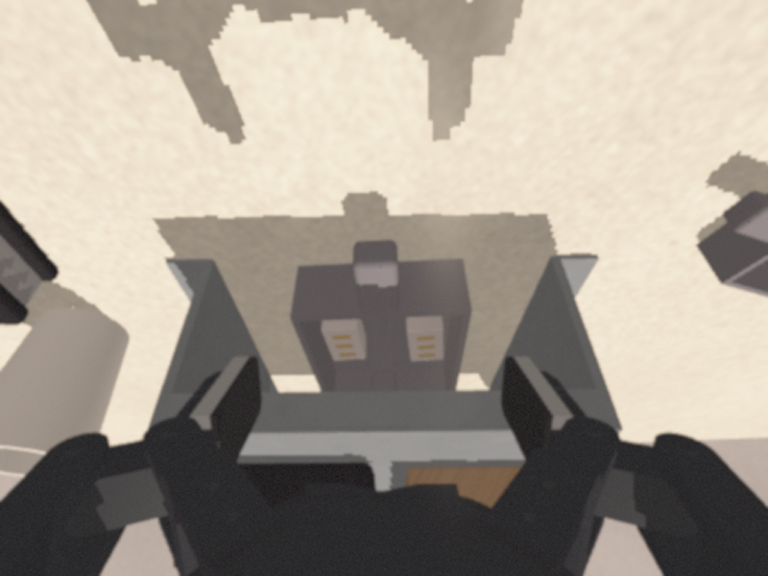

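```bash
python3 - <<'E'
from h import *
c=cam("wrist");save(c,"w5.png",200,140,120,100,6,.6)
print(onz(c,250.7,175.3,.038),onz(c,250.7,162.,.02))
delta([.6497,.212,.0133],rot(-.097,.6))
E
```

```text
[0.6236 0.2163 0.038 ] [0.6289 0.2157 0.02  ]
t 5.95 pos [0.6193 0.2175 0.0925] w 85.2 F [ 0.3689 -0.0234  0.3551] q [ 0.4603  0.1251  2.1865 -0.8388  0.4187 -0.2966]
shift in tool now mm [20.4591 -2.9291 82.5054]
turn [ 0.003   0.0144 -0.0099] shift in final tool axes [19.2969 -2.4877 82.7993]
```

View pics/w5.png

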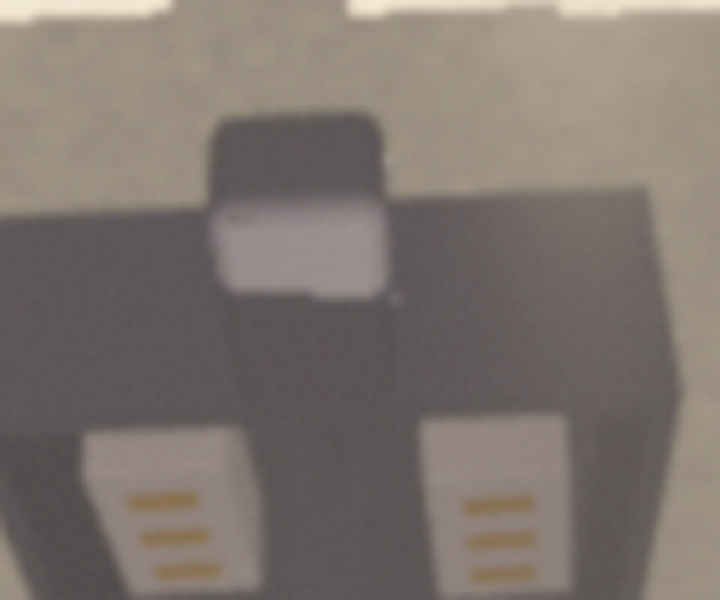

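>>> {"op": "servo_tool", "data": {
  "targets": "0 0.014 -0.01 10 -1 10 85;0 0 0 10 -1 14 85;0 0 0 3 0 14 85;0 0 0 1 0 14 85;0 0 0 0 0 0 85"
}}

```text
time: 6.37
tool_pos: [0.6325, 0.2164, 0.0365]
tcp_rot: [0.12, 2.536, -0.03]
wrist_force: [-0.8, -0.1, -0.7]
width: 0.994
```

```bash
python3 - <<'E'
from h import *
delta([.6497,.213,.0133],rot(-.097,.6))
E
```

```text
t 6.37 pos [0.6325 0.2164 0.0365] w 84.9 F [-0.7586 -0.1304 -0.6504] q [ 0.4409  0.2391  2.1819 -1.0209  0.3408 -0.1211]
shift in tool now mm [-1.1847 -1.9401 29.0155]
turn [0.0066 0.0033 0.0002] shift in final tool axes [-1.2799 -1.7484 29.0236]
```

```bash
python3 - <<'E'
from h import *
Rm=rot(-.097,.5); print(Rm)
delta(np.array([.639,.2145,.029])+.019*Rm[:,2],Rm)
E
```

```text
[[-0.8735  0.0968  0.4772]
 [ 0.085   0.9953 -0.0464]
 [-0.4794  0.     -0.8776]]
t 6.37 pos [0.6325 0.2164 0.0365] w 84.9 F [-0.7586 -0.1304 -0.6504] q [ 0.4409  0.2391  2.1819 -1.0209  0.3408 -0.1211]
shift in tool now mm [ 0.7561 -1.482  28.8642]
turn [0.0066 0.1033 0.0006] shift in final tool axes [-2.2246 -1.2918 28.7974]
```

>>> {"op": "servo_tool", "data": {
  "targets": "0 0.05 0 0 0 0 85;0 0.05 0 0 0 8 85;0 0 0 0 -1 10 85;0 0 0 0 0 0 85"
}}

```text
time: 6.7
tool_pos: [0.6402, 0.2143, 0.0185]
tcp_rot: [0.122, 2.636, -0.027]
wrist_force: [-1.6, -1.3, -0.2]
width: 0.998
```

```bash
python3 - <<'E'
from h import *
Rm=rot(-.097,.5)
delta(np.array([.639,.2145,.029])+.019*Rm[:,2],Rm)
c=cam("wrist");save(c,"w6.png",f=1.5,g=.6)
E
```

```text
t 6.7 pos [0.6402 0.2143 0.0185] w 85.2 F [-1.601  -1.261  -0.2266] q [ 0.4029  0.2871  2.1165 -0.6906  0.3638 -0.4704]
shift in tool now mm [-3.9374  0.0114  9.1761]
turn [0.0052 0.0034 0.003 ] shift in final tool axes [-3.9686  0.0712  9.1623]
```

View pics/w6.png

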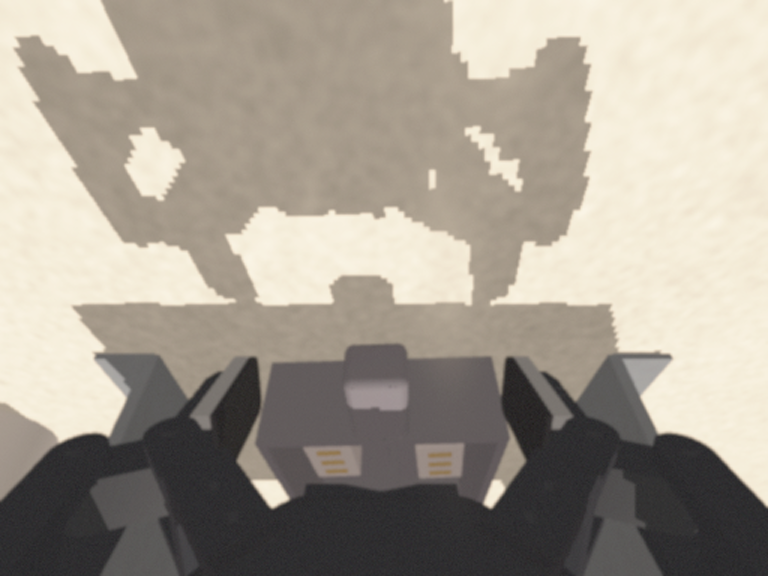

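>>> {"op": "servo_tool", "data": {
  "targets": "0 0 0 -4 0 8 85;0 0 0 0 0 0 85"
}}

```text
time: 6.92
tool_pos: [0.648, 0.2139, 0.0141]
tcp_rot: [0.119, 2.633, -0.027]
wrist_force: [0.0, 0.4, -0.6]
width: 0.995
```

```bash
python3 - <<'E'
from h import *
Rm=rot(-.097,.5)
delta(np.array([.639,.2145,.029])+.019*Rm[:,2],Rm)
E
```

```text
t 6.92 pos [0.648  0.2139 0.0141] w 85.0 F [ 0.0104  0.4166 -0.5826] q [ 0.3971  0.3046  2.1051 -0.7042  0.355  -0.4636]
shift in tool now mm [ 0.737  -0.3011  1.5745]
turn [0.0056 0.0063 0.0052] shift in final tool axes [ 0.7255 -0.296   1.5808]
```

>>> {"op": "servo_tool", "data": {
  "targets": "0 0 0 0 0 0 45;0 0 0 0 0 0 30;0 0 0 0 0 0 15;0 0 0 0 0 0 15;0 0 0 0 0 0 15;0 0 0 0 0 0 15",
  "newtons": 40
}}

```text
time: 7.42
tool_pos: [0.6468, 0.2141, 0.0139]
tcp_rot: [0.116, 2.632, -0.029]
wrist_force: [2.1, 0.6, -3.0]
width: 0.253
```

```bash
python3 - <<'E'
from h import *
s=bot.read_state()
# pull direction world: -(cos,sin)(-.097)
delta(s["tool_pos"]-np.array([np.cos(-.097),np.sin(-.097),0])*.17,rot(-.097,.5))
c=cam("wrist");save(c,"w7.png",f=1.5,g=.6)
E
```

```text
t 7.42 pos [0.6468 0.2141 0.0139] w 21.6 F [ 2.0705  0.6023 -3.0299] q [ 0.3986  0.3033  2.1076 -0.7096  0.3545 -0.4593]
shift in tool now mm [148.6011   1.5668 -82.5546]
turn [0.0054 0.0071 0.0076] shift in final tool axes [149.189   -0.     -81.5023]
```

View pics/w7.png

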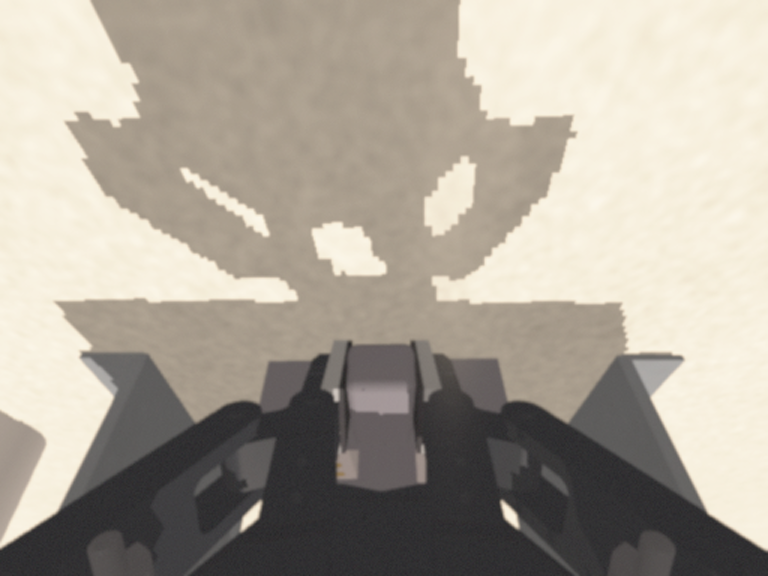

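>>> {"op": "servo_tool", "data": {
  "targets": "0 0 0 9 0 -5 15;0 0 0 9 0 -5 15;0 0 0 13 0 -7 15;0 0 0 13 0 -7 15"
}}

```text
time: 7.8
tool_pos: [0.5966, 0.2183, 0.0139]
tcp_rot: [0.119, 2.63, -0.028]
wrist_force: [3.3, 0.0, -1.5]
width: 0.255
```

```bash
python3 - <<'E'
from h import *
delta(np.array([.6468,.2141,.0139])-np.array([np.cos(-.097),np.sin(-.097),0])*.17,rot(-.097,.5))
E
```

```text
t 7.8 pos [0.5966 0.2183 0.0139] w 21.8 F [ 3.2828  0.0334 -1.4979] q [ 0.4475  0.2373  2.1988 -0.7878  0.3574 -0.335 ]
shift in tool now mm [104.4189   1.5214 -58.3008]
turn [0.0052 0.009  0.0051] shift in final tool axes [104.947    0.6845 -57.3607]
```

>>> {"op": "servo_tool", "data": {
  "targets": "0 0 0 13 0 -7.2 15;0 0 0 13 0 -7.2 15;0 0 0 13 0 -7.2 15;0 0 0 13 0 -7.2 15;0 0 0 13 0 -7.2 15;0 0 0 13 0 -7.2 15;0 0 0 13 0 -7.2 15;0 0 0 7 0 -4 15"
}}

```text
time: 8.47
tool_pos: [0.4742, 0.2271, 0.0139]
tcp_rot: [0.118, 2.628, -0.029]
wrist_force: [1.4, 0.2, -3.8]
width: 0.254
```

```bash
python3 - <<'E'
from h import *
delta(np.array([.6468,.2141,.0139])-np.array([np.cos(-.097),np.sin(-.097),0])*.17,rot(-.097,.5))
t=cam("top");save(t,"t3.png",130,60,160,160,4,.5)
E
```

```text
t 8.47 pos [0.4742 0.2271 0.0139] w 21.7 F [ 1.4126  0.1557 -3.7855] q [ 0.6068  0.075   2.3982 -0.906   0.4085 -0.0768]
shift in tool now mm [-2.7302  3.7203  1.5261]
turn [0.0052 0.0113 0.0062] shift in final tool axes [-2.7241  3.745   1.4758]
```

View pics/t3.png

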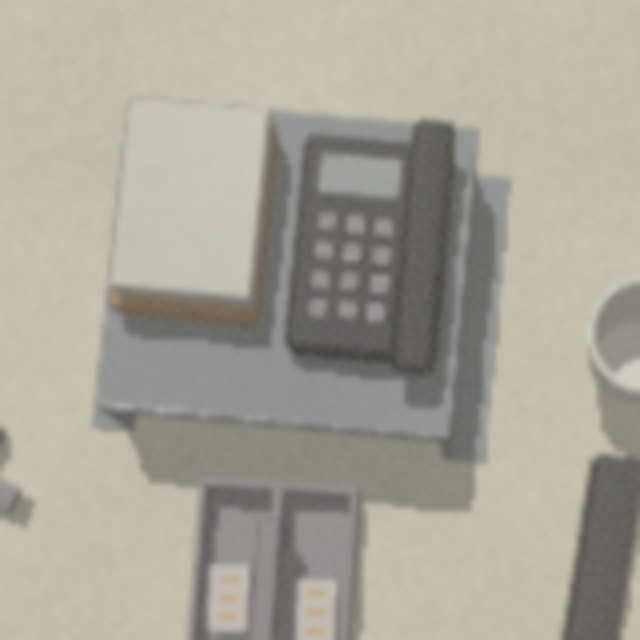

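>>> {"op": "servo_tool", "data": {
  "targets": "0 0 0 0 0 0 50;0 0 0 0 0 0 50;0 0 0 0 0 0 50;0 0 0 0 0 -15 50;0 0 0 0 0 -30 50;0 0 0 0 0 -35 50;0 0.12 0 0 0 -35 50;0 0.12 0 0 0 -35 50"
}}

```text
time: 9.18
tool_pos: [0.4034, 0.2249, 0.1227]
tcp_rot: [0.13, 2.819, -0.05]
wrist_force: [0.9, -0.8, -0.4]
width: 0.587
```

```bash
python3 - <<'E'
from h import *
delta([.45,.22,.28],rot(-.097,.2))
t=cam("top");s=cam("side");w=cam("wrist");
save(t,"t4.png",130,150,140,140,5,.5);save(s,"s4.png",150,80,180,150,4,.5);save(w,"w8.png",f=1.5,g=.6)
E
```

```text
t 9.18 pos [0.4034 0.2249 0.1227] w 50.1 F [ 0.9362 -0.8361 -0.3641] q [ 0.6215 -0.1935  2.3235 -0.3124  0.8037 -0.6626]
shift in tool now mm [ -93.9916   -3.5976 -134.5013]
turn [-0.019   0.1203  0.0065] shift in final tool axes [ -77.1781   -0.385  -144.8494]
```

View pics/t4.png

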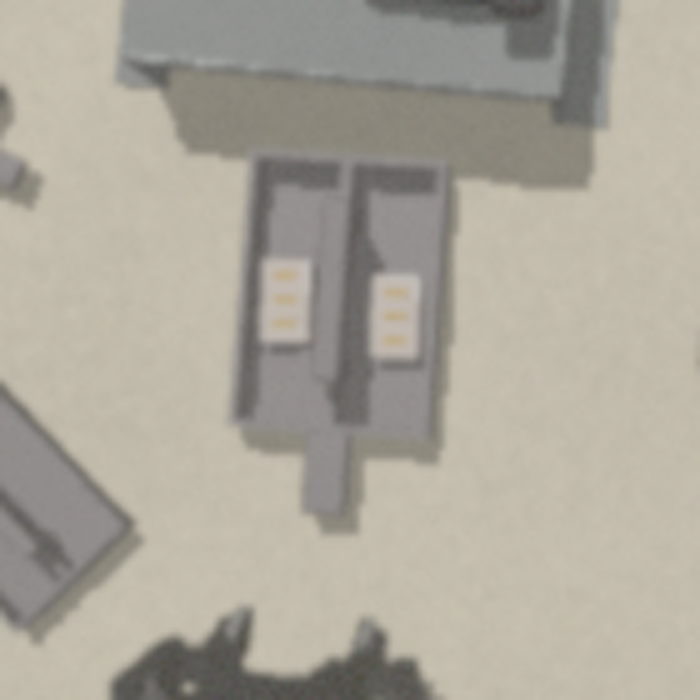

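View pics/s4.png

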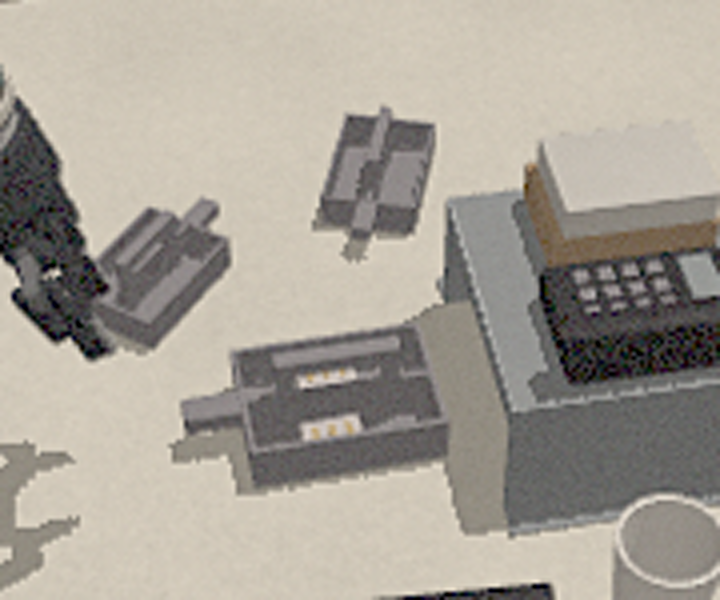

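View pics/w8.png

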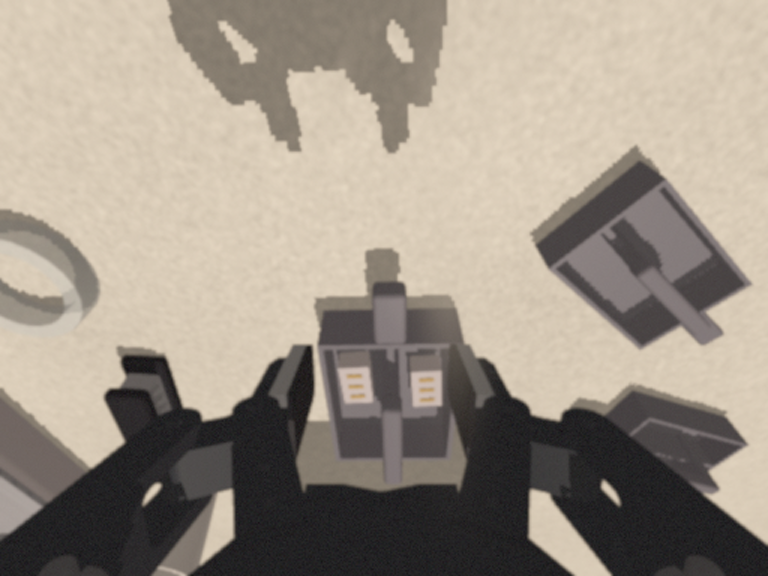

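```bash
python3 - <<'E'
from h import *
t=cam("top");s=cam("side")
A=lambda p:(130+p[0]/5,150+p[1]/5)
B=lambda p:(150+p[0]/4,80+p[1]/4)
for n,p,q in [("BL",(256,156),(415,325)),("BR",(455,163),(448,418)),("FR",(435,440),(252,450)),("FL",(234,424),(232,352))]:
    print(n,two(t,A(p),s,B(q)),onz(t,*A(p),.038),onz(s,*B(q),.038))
for n,p,q in [("barB",(335,195),(400,342)),("barF",(327,379),(272,354))]:
    print(n,two(t,A(p),s,B(q)),onz(t,*A(p),.074),onz(s,*B(q),.074))
print("tab end",onz(t,*A((322,517)),.038),onz(s,*B((182,410)),.034))
E
```

```text
BL (array([0.6319, 0.2611, 0.0369]), np.float64(0.0030829766535916945)) [0.6303 0.2613 0.038 ] [0.6332 0.2599 0.038 ]
BR (array([0.6264, 0.1606, 0.0455]), np.float64(0.001695250014686928)) [0.6264 0.1612 0.038 ] [0.6294 0.1668 0.038 ]
FR (array([0.4892, 0.1704, 0.0454]), np.float64(0.003129785015921638)) [0.4876 0.1711 0.038 ] [0.4917 0.1763 0.038 ]
FL (array([0.4975, 0.271 , 0.0376]), np.float64(0.0029059630379678772)) [0.496  0.2712 0.038 ] [0.4988 0.2704 0.038 ]
barB (array([0.6084, 0.218 , 0.069 ]), np.float64(0.0019555858717350072)) [0.6069 0.2177 0.074 ] [0.608  0.2132 0.074 ]
barF (array([0.518 , 0.2202, 0.0811]), np.float64(0.0013788309498307851)) [0.5175 0.2211 0.074 ] [0.5199 0.2267 0.074 ]
tab end [0.4498 0.2271 0.038 ] [0.4535 0.2291 0.034 ]
```

>>> {"op": "servo_tool", "data": {
  "targets": "0 0.12 0 0 0 -30 50;0 0.12 0 -20 0 -30 50;0 0.08 0 -30 0 -20 50;0 0 0 -35 0 0 50;0 0 0 -20 0 0 50;0 0 0 0 0 0 50"
}}

```text
time: 9.93
tool_pos: [0.4814, 0.2074, 0.1872]
tcp_rot: [-0.151, -3.116, 0.066]
wrist_force: [0.6, 1.0, 0.6]
width: 0.585
```

```bash
python3 - <<'E'
from h import *
delta([.562,.2175,.18],rot(-.075,0))
E
```

```text
t 9.93 pos [0.4814 0.2074 0.1872] w 50.0 F [0.6166 1.021  0.5929] q [ 0.3789  0.0367  1.9479 -0.0317  1.1937 -1.0829]
shift in tool now mm [-79.3986  18.091    4.9263]
turn [-0.0428 -0.0194 -0.0218] shift in final tool axes [-79.6533  16.0994   7.2017]
```

>>> {"op": "servo_tool", "data": {
  "targets": "-0.04 -0.02 -0.02 0 0 0 50;0 0 0 -32 7 3 50;0 0 0 -32 7 2 50;0 0 0 -14 3 2 50;0 0 0 0 0 0 50"
}}

```text
time: 10.35
tool_pos: [0.5506, 0.2121, 0.1619]
tcp_rot: [-0.124, -3.114, 0.028]
wrist_force: [0.2, 0.4, 0.3]
width: 0.588
```

```bash
python3 - <<'E'
from h import *
delta([.562,.2175,.18],rot(-.075,0))
w=cam("wrist");save(w,"w9.png",f=1.5,g=.6)
E
```

```text
t 10.35 pos [0.5506 0.2121 0.1619] w 50.2 F [0.1737 0.3781 0.3287] q [ 0.3301  0.1772  1.8413 -0.0083  1.1531 -1.1579]
shift in tool now mm [-10.5042   5.8932 -18.5014]
turn [-0.0189 -0.0245 -0.0044] shift in final tool axes [-10.9792   6.1921 -18.1241]
```

View pics/w9.png

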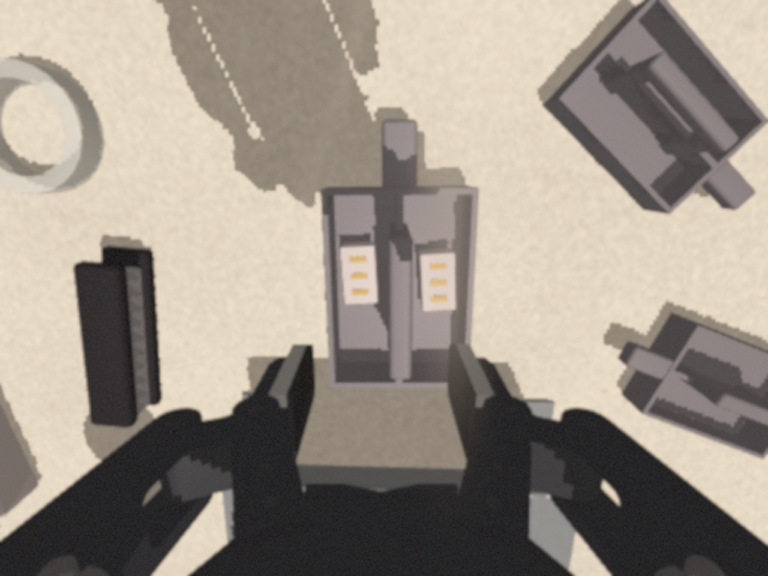

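```bash
python3 - <<'E'
from h import *
w=cam("wrist");T=lambda u,v:(u/1.5,v/1.5)
print("bar F",onz(w,*T(399,250),.074),"bar B",onz(w,*T(400,378),.074))
for p in[(322,188),(477,188),(471,384),(331,387)]: print(onz(w,*T(*p),.038))
print("tab end",onz(w,*T(400,121),.038))
save(w,"w10.png",200,100,130,170,4,.6)
E
```

```text
bar F [0.5221 0.2239 0.074 ] bar B [0.6018 0.2191 0.074 ]
[0.4857 0.1786 0.038 ]
[0.4933 0.2755 0.038 ]
[0.6292 0.2688 0.038 ]
[0.6247 0.1688 0.038 ]
tab end [0.4502 0.2302 0.038 ]
```

View pics/w10.png

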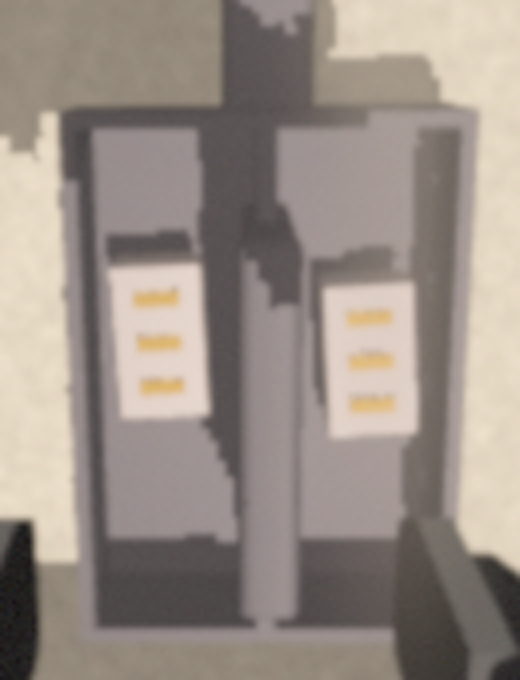

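>>> {"op": "servo_tool", "data": {
  "targets": "-0.02 -0.025 0 0 0 0 50;0 0 0 0 0 0 50"
}}

```text
time: 10.62
tool_pos: [0.5447, 0.2117, 0.1595]
tcp_rot: [-0.122, -3.133, 0.002]
wrist_force: [-2.2, -0.5, 0.3]
width: 0.586
```

```bash
python3 - <<'E'
from h import *
delta([.561,.2195,.10],rot(-.068,0))
E
```

```text
t 10.62 pos [0.5447 0.2117 0.1595] w 50.0 F [-2.2151 -0.5148  0.2659] q [ 0.3275  0.1535  1.8732  0.0011  1.1211 -1.1658]
shift in tool now mm [-16.0039   9.1054  59.435 ]
turn [-0.0015 -0.0062 -0.01  ] shift in final tool axes [-15.7275   8.8578  59.546 ]
```

>>> {"op": "servo_tool", "data": {
  "targets": "0 -0.006 -0.01 -8 4 25 50;0 0 0 -8 4 25 50;0 0 0 0 0 0 50"
}}

```text
time: 10.87
tool_pos: [0.5583, 0.2188, 0.1102]
tcp_rot: [0.105, 3.139, -0.003]
wrist_force: [-1.3, -0.6, -0.6]
width: 0.59
```

```bash
python3 - <<'E'
from h import *
delta([.561,.2195,.048],rot(-.068,0))
w=cam("wrist");save(w,"w11.png",f=1.5,g=.6)
T=lambda u,v:(u/1.5,v/1.5)
E
```

```text
t 10.87 pos [0.5583 0.2188 0.1102] w 50.4 F [-1.2837 -0.6452 -0.6306] q [ 0.3333  0.2257  1.8864 -0.0028  1.0294 -1.1693]
shift in tool now mm [-2.5988  1.0392 62.1898]
turn [-0.0022  0.001   0.0013] shift in final tool axes [-2.6609  0.9067 62.1893]
```

View pics/w11.png

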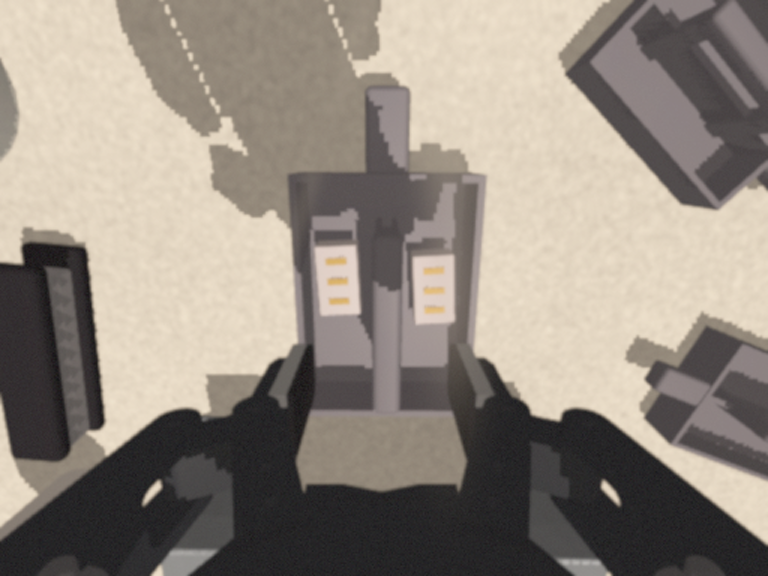

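>>> {"op": "servo_tool", "data": {
  "targets": "0 0 0 -1 1.5 20 50;0 0 0 -1 1 20 50;0 0 0 0 0 18 50;0 0 0 0 0 0 50"
}}

```text
time: 11.25
tool_pos: [0.5605, 0.2224, 0.059]
tcp_rot: [0.102, 3.134, -0.002]
wrist_force: [-0.9, -0.6, -0.6]
width: 0.586
```

```bash
python3 - <<'E'
from h import *
delta([.561,.221,.048],rot(-.068,0))
w=cam("wrist");save(w,"w12.png",f=1.5,g=.6)
E
```

```text
t 11.25 pos [0.5605 0.2224 0.059 ] w 50.1 F [-0.884  -0.5791 -0.5664] q [ 0.3382  0.2874  1.9165 -0.004   0.9326 -1.165 ]
shift in tool now mm [-0.4726 -1.3391 11.0241]
turn [-0.0009  0.006   0.0028] shift in final tool axes [-0.5429 -1.3474 11.0199]
```

View pics/w12.png

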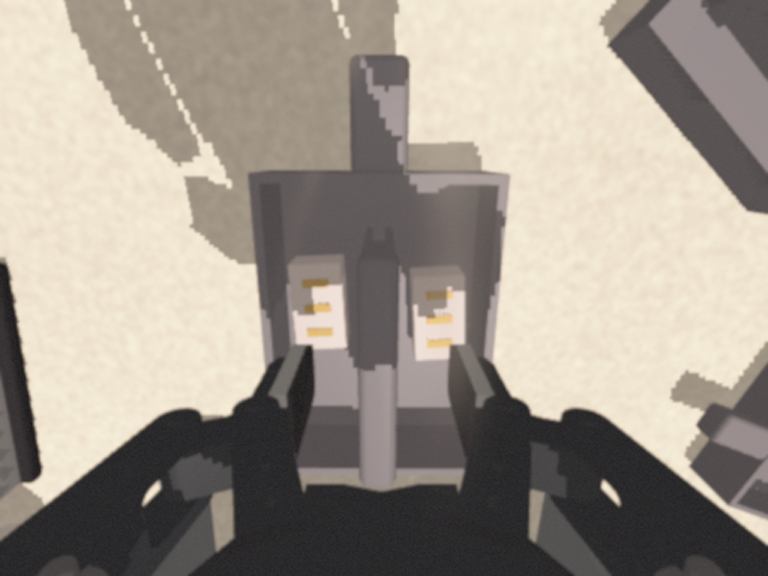

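```bash
python3 - <<'E'
from h import *
w=cam("wrist")
for u,v,z in[(378,257,.074),(378,486,.074),(249,175,.038),(509,176,.038),(379,57,.038)]:print(onz(w,u/1.5,v/1.5,z))
print(bot.read_state()["tool_pos"])
E
```

```text
[0.5172 0.2261 0.074 ]
[0.6069 0.22   0.074 ]
[0.4904 0.1781 0.038 ]
[0.4973 0.2777 0.038 ]
[0.4533 0.2306 0.038 ]
[0.5632 0.2233 0.0624]
```

>>> {"op": "servo_tool", "data": {
  "targets": "0 0 0 0 0 10 50;0 0 0 0 0 0 35;0 0 0 0 0 0 20;0 0 0 0 0 0 8;0 0 0 0 0 0 8;0 0 0 0 0 0 8;0 0 0 0 0 0 8",
  "newtons": 70
}}

```text
time: 11.93
tool_pos: [0.5665, 0.2238, 0.0583]
tcp_rot: [0.101, 3.12, 0.005]
wrist_force: [0.7, 0.8, -0.6]
width: 0.145
```

```bash
python3 - <<'E'
from h import *
delta([.561,.221,.048],rot(-.068,0))
w=cam("wrist");save(w,"w13.png",f=1.5,g=.6)
E
```

```text
t 11.93 pos [0.5665 0.2238 0.0583] w 12.4 F [ 0.7467  0.8054 -0.6263] q [ 0.3379  0.2903  1.9143 -0.0055  0.9177 -1.1647]
shift in tool now mm [ 5.5401 -3.225  10.2114]
turn [0.0036 0.0195 0.0031] shift in final tool axes [ 5.3296 -3.2043 10.3292]
```

View pics/w13.png

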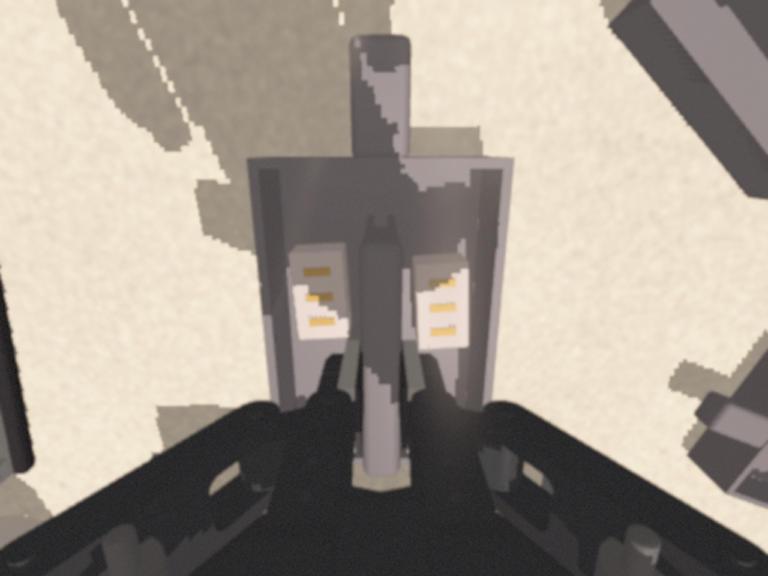

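>>> {"op": "servo_tool", "data": {
  "targets": "0 0 0 0 0 0 30;0 0 0 0 0 0 30;0 0 0 0 0 0 30;0.003 0.02 0.003 5 -1 7 30;0 0 0 0 0 5 30;0 0 0 0 0 0 30"
}}

```text
time: 12.48
tool_pos: [0.5626, 0.2241, 0.047]
tcp_rot: [0.107, 3.139, 0.003]
wrist_force: [-0.3, -1.2, -0.8]
width: 0.354
```

```bash
python3 - <<'E'
from h import *
delta([.561,.222,.047],rot(-.068,0))
E
```

```text
t 12.48 pos [0.5626 0.2241 0.047 ] w 30.2 F [-0.3375 -1.1655 -0.8174] q [ 0.3368  0.3087  1.9146  0.0024  0.9171 -1.1671]
shift in tool now mm [ 1.4469 -2.158   0.0141]
turn [ 0.0022  0.0004 -0.0003] shift in final tool axes [ 1.4476 -2.1574  0.0194]
```

Good; close, then look at it.

>>> {"op": "servo_tool", "data": {
  "targets": "0 0 0 0 0 0 20;0 0 0 0 0 0 8;0 0 0 0 0 0 8;0 0 0 0 0 0 8;0 0 0 0 0 0 8;0 0 0 0 0 0 8",
  "newtons": 70
}}

```text
time: 12.98
tool_pos: [0.5623, 0.2242, 0.0463]
tcp_rot: [-0.107, -3.139, -0.003]
wrist_force: [0.1, 0.7, -0.8]
width: 0.147
```

```bash
python3 - <<'E'
from h import *
delta([.561,.222,.047],rot(-.068,0))
w=cam("wrist");save(w,"w14.png",f=1.5,g=.6)
for u,v,z in[(378,257,.074),(378,486,.074)]:pass
E
```

```text
t 12.98 pos [0.5623 0.2242 0.0463] w 12.6 F [ 0.129   0.6634 -0.8402] q [ 0.3369  0.3099  1.9145  0.0027  0.9172 -1.1671]
shift in tool now mm [ 1.1689 -2.2351 -0.6617]
turn [ 0.002  -0.0008 -0.0004] shift in final tool axes [ 1.1693 -2.2359 -0.6581]
```

View pics/w14.png

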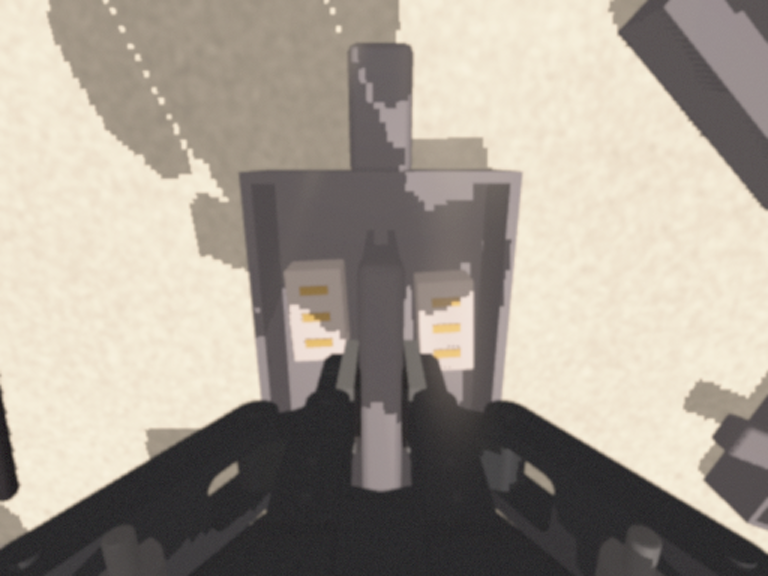

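```bash
python3 - <<'E'
from h import *
s=bot.read_state();R0=R.from_rotvec(s["tcp_rot"]).as_matrix()
w=cam("wrist")
L=lambda P:(R0.T@(P-s["tool_pos"]))*1000
for n,u,v,z in[("frontwall",380,171,.038),("barF",381,261,.074),("barB",380,489,.074),("tab",380,44,.038)]:
    P=onz(w,u/1.5,v/1.5,z);print(n,P,L(P))
t=cam("top");save(t,"t5.png",130,150,140,140,5,.5)
E
```

```text
frontwall [0.4921 0.2299 0.038 ] [70.4434  0.9186  8.4102]
barF [0.5158 0.2285 0.074 ] [ 46.7692   1.2256 -27.6078]
barB [0.5948 0.2228 0.074 ] [-32.5197   0.8696 -27.6704]
tab [0.4527 0.2327 0.038 ] [109.9566   0.9548   8.4411]
```

View pics/t5.png

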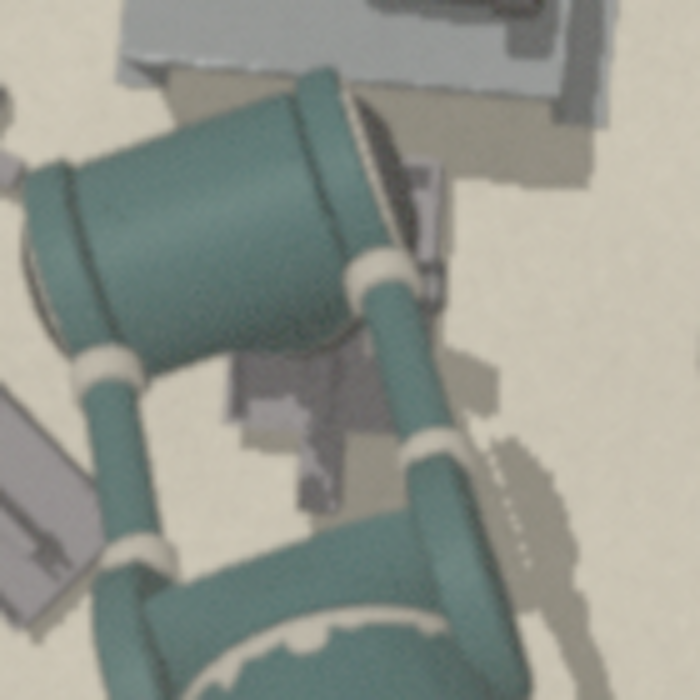

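```bash
python3 - <<'E'
from h import *
t=cam("top");s=cam("side")
save(t,"t6.png",318,128,95,50,8,.5);save(t,"t7.png",318,200,95,50,8,.5);save(s,"s6.png",300,235,80,100,7,.5);save(s,"s7.png",235,270,70,90,7,.5)
E
```

```text
(no output)
```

View pics/t6.png

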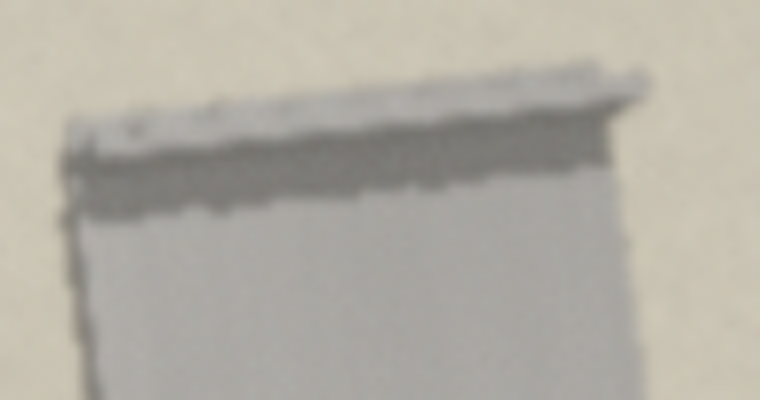

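View pics/t7.png

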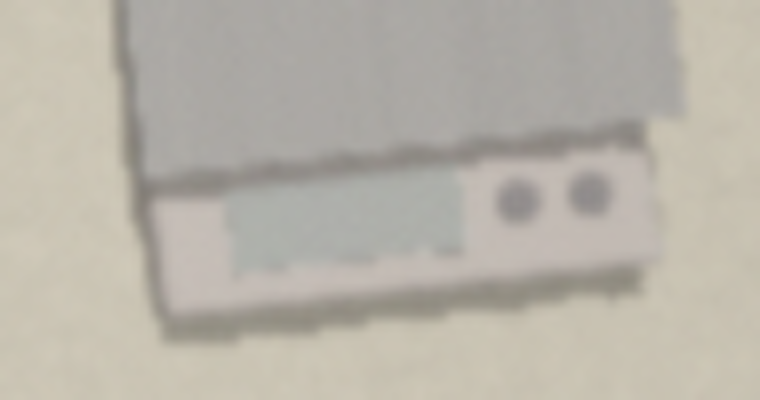

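View pics/s6.png

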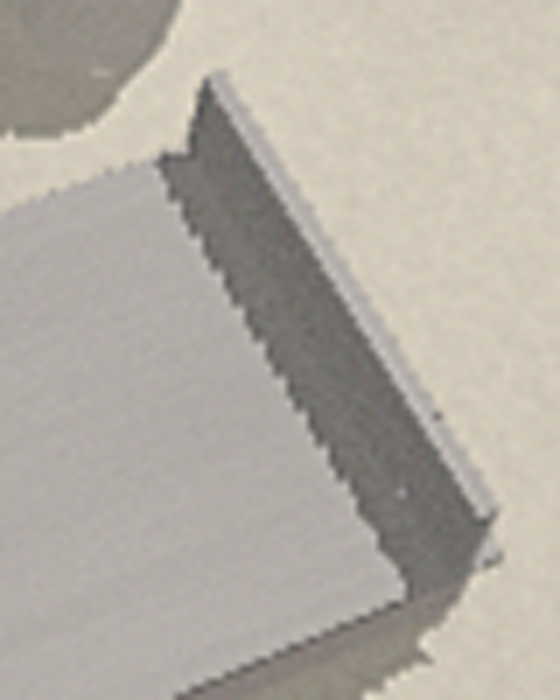

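View pics/s7.png

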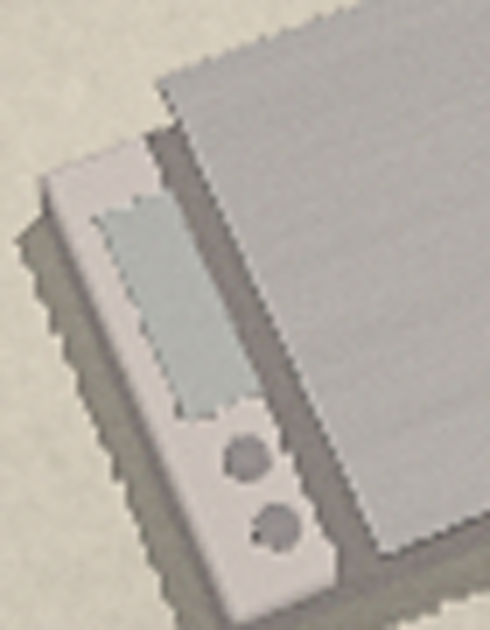

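```bash
python3 - <<'E'
from h import *
t=cam("top");s=cam("side")
a=lambda p:(318+p[0]/8,128+p[1]/8);b=lambda p:(318+p[0]/8,200+p[1]/8);c=lambda p:(300+p[0]/7,235+p[1]/7);d=lambda p:(235+p[0]/7,270+p[1]/7)
P={}
for n,p,q,z in [("SL",a((92,158)),c((210,80)),.097),("SR",a((608,107)),c((488,518)),.097),("FL",b((142,185)),d((157,80)),.055),("FR",b((685,119)),d((385,555)),.055)]:
    P[n]=two(t,p,s,q)[0];print(n,two(t,p,s,q),onz(t,*p,z),onz(s,*q,z))
for k in("S","F"):
    v=P[k+"L"]-P[k+"R"];print(k,np.linalg.norm(v),np.arctan2(-v[0],v[1]),(P[k+"L"]+P[k+"R"])/2)
# pan side edges in top
e1=[onz(t,*a((80,225)),.055),onz(t,*b((142,180)),.055)];e2=[onz(t,*a((612,170)),.055),onz(t,*b((685,115)),.055)]
for e in(e1,e2):v=e[0]-e[1];print(np.arctan2(v[1],v[0]))
e1=[onz(s,*c((160,155)),.055),onz(s,*d((157,80)),.055)];e2=[onz(s,*c((405,598)),.055),onz(s,*d((385,555)),.055)]
for e in(e1,e2):v=e[0]-e[1];print(np.arctan2(v[1],v[0]))
E
```

```text
SL (array([ 0.7069, -0.1054,  0.0914]), np.float64(0.004958251873314021)) [ 0.7034 -0.1036  0.097 ] [ 0.7072 -0.1089  0.097 ]
SR (array([ 0.7274, -0.268 ,  0.0794]), np.float64(0.011012395638952007)) [ 0.7186 -0.2603  0.097 ] [ 0.7256 -0.2755  0.097 ]
FL (array([ 0.5249, -0.1241,  0.0515]), np.float64(0.004281719767490773)) [ 0.5227 -0.1229  0.055 ] [ 0.5264 -0.1262  0.055 ]
FR (array([ 0.5441, -0.2929,  0.0532]), np.float64(0.003398347167865582)) [ 0.5423 -0.2918  0.055 ] [ 0.5454 -0.2937  0.055 ]
S 0.16438685889026916 0.12547759100515105 [ 0.7171 -0.1867  0.0854]
F 0.16988082531950702 0.11287338861211205 [ 0.5345 -0.2085  0.0524]
0.09645857528542474
0.10729245349888868
0.10364830292212196
0.10363033190321487
```

>>> {"op": "servo_tool", "data": {
  "targets": "0 0 0 0 0 -4 8;0 0 0 0 0 -6 8;0 0 0 0 0 -10 8;0 0 0 0 0 -12 8;0 0 0 0 0 0 8"
}}

```text
time: 13.75
tool_pos: [0.5576, 0.2223, 0.076]
tcp_rot: [-0.107, -3.129, 0.003]
wrist_force: [1.4, 0.1, -5.3]
width: 0.152
```

```bash
python3 - <<'E'
from h import *
delta([.545,.222,.21],rot(-.068,0))
w=cam("wrist");save(w,"w15.png",f=1.2,g=.6)
s=cam("side");save(s,"s8.png",150,80,180,150,4,.5)
E
```

```text
t 13.75 pos [0.5576 0.2223 0.076 ] w 13.0 F [ 1.4189  0.0743 -5.2713] q [ 0.3367  0.2717  1.9002  0.0023  0.9809 -1.1671]
shift in tool now mm [  13.9962   -1.4855 -133.8696]
turn [-0.0026 -0.011  -0.0003] shift in final tool axes [  12.5224   -1.134  -134.0189]
```

View pics/w15.png

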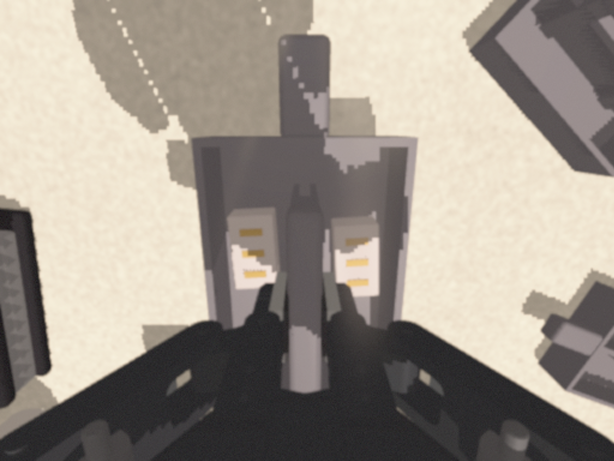

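View pics/s8.png

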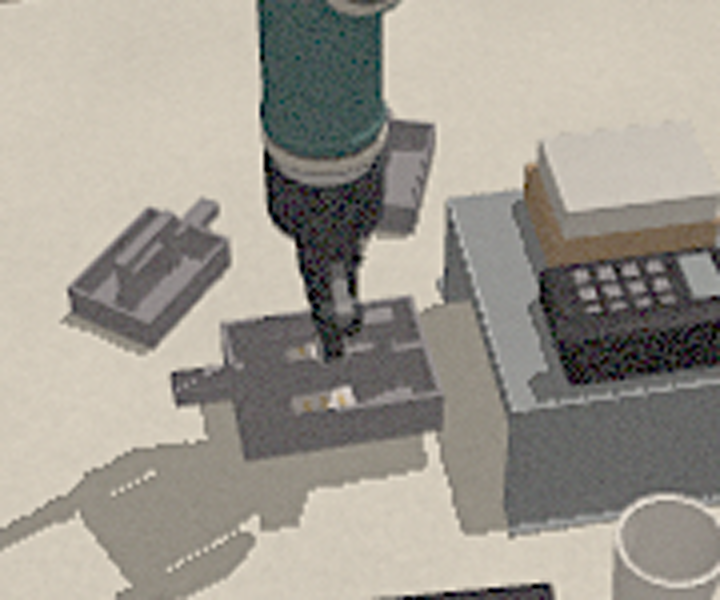

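>>> {"op": "servo_tool", "data": {
  "targets": "0 -0.01 0 2 0 -15 8;0 0 0 2 0 -22 8;0 0 0 2 0 -25 8;0 0 0 2 0 -25 8;0 0 0 2 0 -25 8;0 0 0 2 0 -12 8;0 0 0 0 0 0 8"
}}

```text
time: 14.43
tool_pos: [0.5399, 0.2214, 0.1971]
tcp_rot: [-0.107, -3.125, 0.012]
wrist_force: [0.3, 0.2, -5.4]
width: 0.154
```

```bash
python3 - <<'E'
from h import *
delta([.545,.222,.21],rot(-.068,0));delta([.55,-.197,.21],rot(.104,0))
E
```

```text
t 14.43 pos [0.5399 0.2214 0.1971] w 13.1 F [ 0.334   0.1949 -5.4033] q [ 0.3476  0.1269  1.8308 -0.0021  1.2    -1.1537]
shift in tool now mm [ -4.8798   0.8712 -12.9995]
turn [-0.0084 -0.014  -0.0007] shift in final tool axes [ -5.0615   0.9763 -12.9223]
t 14.43 pos [0.5399 0.2214 0.1971] w 13.1 F [ 0.334   0.1949 -5.4033] q [ 0.3476  0.1269  1.8308 -0.0021  1.2    -1.1537]
shift in tool now mm [ -38.6351 -416.7858   -9.9771]
turn [-0.0071 -0.0147 -0.1727] shift in final tool axes [  33.3706 -417.1595  -12.9223]
```

>>> {"op": "servo_tool", "data": {
  "targets": "-0.008 -0.014 0 0 -8 -4 8;0 0 0 -1 -16 -3 8;0 0 0 -1 -24 -2 8;0 0 0 -1 -26 0 8;0 0 0 -1 -26 0 8;0 0 0 -1 -26 0 8;0 0 0 -1 -26 0 8;0 0 0 -1 -26 0 8"
}}

```text
time: 15.1
tool_pos: [0.5275, 0.0376, 0.1938]
tcp_rot: [-0.092, -3.13, 0.001]
wrist_force: [-0.1, -0.2, -7.2]
width: 0.151
```

```bash
python3 - <<'E'
from h import *
delta([.55,-.197,.21],rot(.104,0))
E
```

```text
t 15.1 pos [0.5275 0.0376 0.1938] w 12.9 F [-0.0528 -0.2082 -7.1895] q [ 0.024   0.0216  1.95   -0.0001  1.1803 -1.4877]
shift in tool now mm [ -36.1466 -232.8359  -16.3474]
turn [-0.0001 -0.0103 -0.163 ] shift in final tool axes [   1.9577 -235.6273  -16.1971]
```

>>> {"op": "servo_tool", "data": {
  "targets": "0 -0.01 -0.04 -3 -26 -5 8;0 0 -0.04 -2 -26 -4 8;0 0 -0.04 -1 -26 -4 8;0 0 -0.04 -1 -26 -4 8;0 0 0 0 -26 -3 8;0 0 0 0 -24 0 8;0 0 0 0 -16 0 8;0 0 0 0 -8 0 8"
}}

```text
time: 15.77
tool_pos: [0.5281, -0.1557, 0.1967]
tcp_rot: [0.164, -3.115, 0.0]
wrist_force: [0.7, 0.7, -6.7]
width: 0.148
```

```bash
python3 - <<'E'
from h import *
delta([.55,-.197,.21],rot(.104,0))
t=cam("top");save(t,"t8.png",290,90,140,170,4,.5)
s=cam("side");save(s,"s9.png",200,180,200,180,4,.5)
E
```

```text
t 15.77 pos [ 0.5281 -0.1557  0.1967] w 12.7 F [ 0.719   0.6637 -6.6535] q [-0.3266  0.0685  1.8957 -0.0092  1.1984 -1.999 ]
shift in tool now mm [-17.1196 -43.3309 -13.7687]
turn [ 0.001  -0.0226  0.0011] shift in final tool axes [-17.4728 -43.3254 -13.3355]
```

View pics/t8.png

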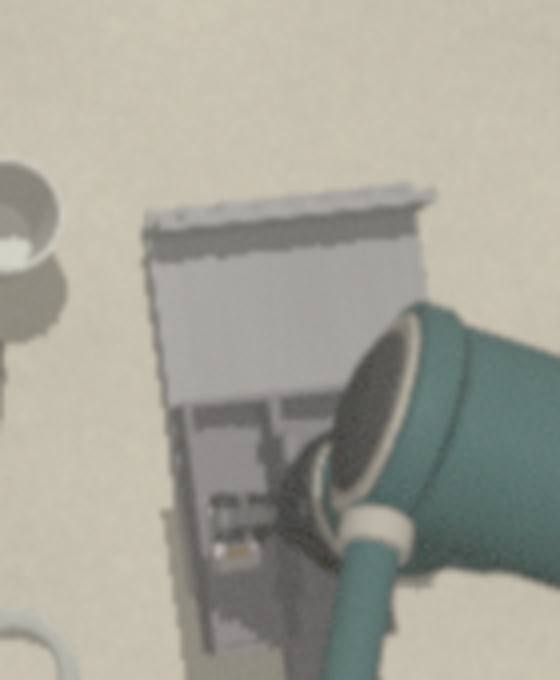

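View pics/s9.png

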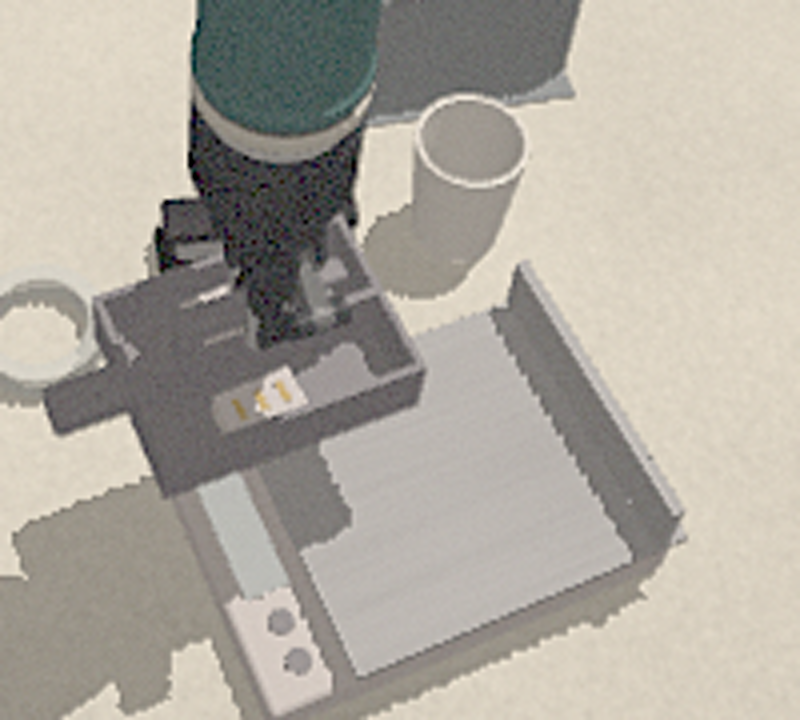

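>>> {"op": "servo_tool", "data": {
  "targets": "0 -0.022 0 -8 -10 0 8;0 0 0 -18 -12 0 8;0 0 0 -20 -12 5 8;0 0 0 -20 -8 8 8;0 0 0 -18 -3 8 8;0 0 0 -10 0 6 8;0 0 0 0 0 0 8"
}}

```text
time: 16.45
tool_pos: [0.627, -0.1862, 0.1615]
tcp_rot: [0.169, -3.134, -0.012]
wrist_force: [0.2, -0.1, -6.7]
width: 0.148
```

```bash
python3 - <<'E'
from h import *
delta([.630,-.1985,.13],rot(.104,0))
E
```

```text
t 16.45 pos [ 0.627  -0.1862  0.1615] w 12.6 F [ 0.1706 -0.1128 -6.7097] q [-0.3299  0.2778  1.7185  0.0065  1.1511 -2.0112]
shift in tool now mm [ -1.6955 -12.8144  31.3974]
turn [ 0.0078 -0.0027  0.0038] shift in final tool axes [ -1.6586 -12.5617  31.5013]
```

>>> {"op": "servo_tool", "data": {
  "targets": "0.008 -0.003 0.004 -1 -6 6 8;0 0 0 0 -6 12 8;0 0 0 0 0 10 8;0 0 0 0 0 0 8"
}}

```text
time: 16.78
tool_pos: [0.6272, -0.1965, 0.1294]
tcp_rot: [0.167, -3.134, -0.001]
wrist_force: [-0.7, 0.1, -7.1]
width: 0.149
```

```bash
python3 - <<'E'
from h import *
delta([.630,-.1985,.103],rot(.104,0))
s=cam("side");save(s,"s10.png",220,200,180,160,4,.5)
delta([.630,-.1985,.103],rot(.104,0))
E
```

```text
t 16.78 pos [ 0.6272 -0.1965  0.1294] w 12.8 F [-0.6544  0.102  -7.1467] q [-0.3411  0.3099  1.7402 -0.0008  1.0946 -2.0183]
shift in tool now mm [-2.6112 -2.2881 26.3644]
turn [ 0.0007 -0.0031  0.0027] shift in final tool axes [-2.5366 -2.2621 26.3739]
t 16.83 pos [ 0.6273 -0.1967  0.1301] w 12.6 F [-1.4323  0.4972 -6.424 ] q [-0.3413  0.3093  1.7396 -0.0009  1.0956 -2.0184]
shift in tool now mm [-2.6036 -2.1231 27.0508]
turn [ 0.0005 -0.003   0.0027] shift in final tool axes [-2.528  -2.1024 27.0596]
```

View pics/s10.png

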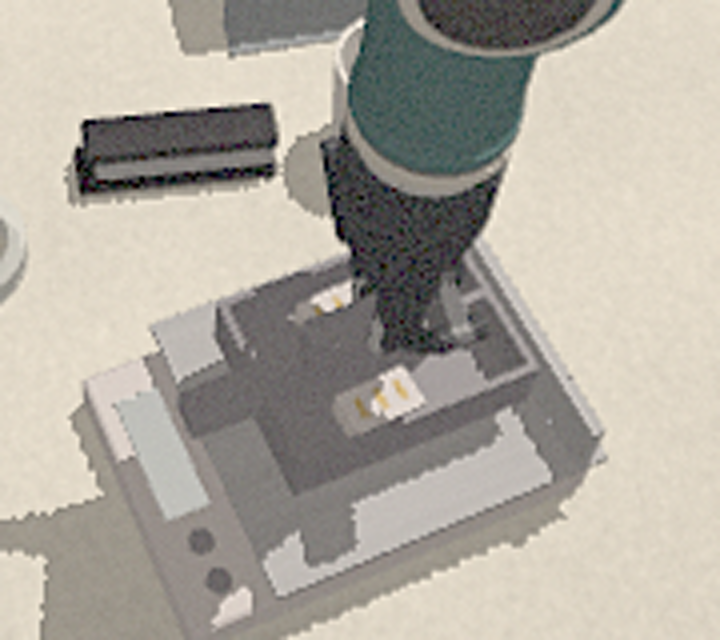

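>>> {"op": "servo_tool", "data": {
  "targets": "0 -0.003 0.003 0 -1 8 8;0 0 0 0 0 8 8;0 0 0 0 0 6 8;0 0 0 0 0 0 8"
}}

```text
time: 17.17
tool_pos: [0.6266, -0.198, 0.1071]
tcp_rot: [-0.161, 3.136, 0.0]
wrist_force: [0.1, 0.3, -7.0]
width: 0.149
```

```bash
python3 - <<'E'
from h import *
delta([.630,-.1985,.101],rot(.104,0))
s=cam("side");save(s,"s11.png",220,200,180,160,4,.5)
E
```

```text
t 17.17 pos [ 0.6266 -0.198   0.1071] w 12.7 F [ 0.052   0.3308 -6.9524] q [-0.3444  0.3283  1.7608  0.0008  1.0512 -2.0182]
shift in tool now mm [-3.3274 -0.8061  6.0674]
turn [ 0.      0.0015 -0.0014] shift in final tool axes [-3.3352 -0.8104  6.0626]
```

View pics/s11.png

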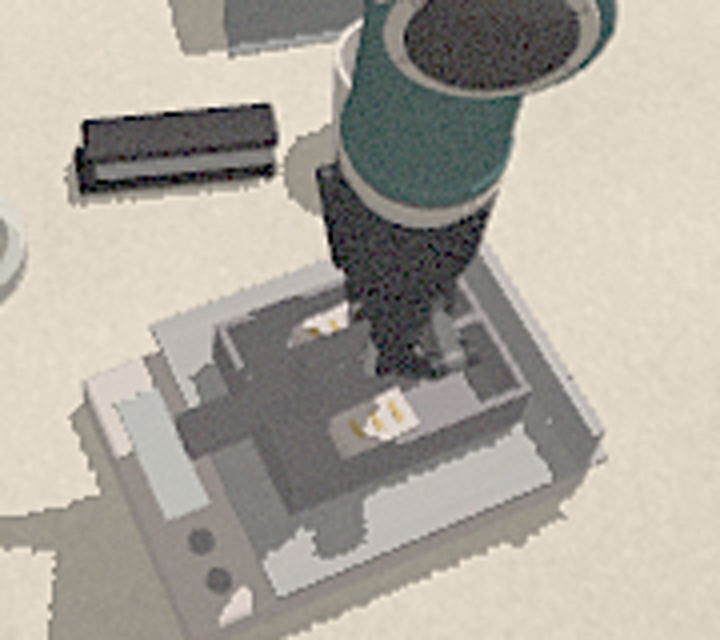

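>>> {"op": "servo_tool", "data": {
  "targets": "0 0 0 0 0 3 8;0 0 0 0 0 0 8"
}}

```text
time: 17.38
tool_pos: [0.6272, -0.1982, 0.1048]
tcp_rot: [-0.161, 3.135, -0.0]
wrist_force: [-0.7, 0.4, -6.1]
width: 0.152
```

>>> {"op": "servo_tool", "data": {
  "targets": "0 0 0 0 0 2 8;0 0 0 0 0 0 8"
}}

```text
time: 17.55
tool_pos: [0.6278, -0.1983, 0.1034]
tcp_rot: [-0.161, 3.134, -0.001]
wrist_force: [-0.3, 0.3, -7.9]
width: 0.155
```

>>> {"op": "servo_tool", "data": {
  "targets": "0 0 0 0 0 2 8;0 0 0 0 0 0 8"
}}

```text
time: 17.72
tool_pos: [0.6286, -0.1985, 0.1021]
tcp_rot: [-0.161, 3.132, -0.002]
wrist_force: [-0.4, -0.2, -6.2]
width: 0.152
```

>>> {"op": "servo_tool", "data": {
  "targets": "0 0.005 0 0 0 2 8;0 0 0 0 0 0 8"
}}

```text
time: 17.88
tool_pos: [0.6291, -0.1988, 0.101]
tcp_rot: [-0.161, 3.136, -0.004]
wrist_force: [-1.3, 0.6, -3.7]
width: 0.147
```

>>> {"op": "servo_tool", "data": {
  "targets": "0 0 0 0 0 1.5 8;0 0 0 0 0 0 8"
}}

```text
time: 18.05
tool_pos: [0.6293, -0.1988, 0.1004]
tcp_rot: [-0.162, 3.136, -0.004]
wrist_force: [-0.9, -0.1, -2.2]
width: 0.152
```

```bash
python3 - <<'E'
from h import *
delta([.630,-.1985,.101],rot(.104,0))
E
```

```text
t 18.05 pos [ 0.6293 -0.1988  0.1004] w 13.0 F [-0.8906 -0.0953 -2.2072] q [-0.3428  0.3393  1.7595 -0.002   1.0407 -2.0155]
shift in tool now mm [-0.7281  0.1934 -0.5575]
turn [-0.0024  0.0011 -0.0011] shift in final tool axes [-0.7277  0.1939 -0.5579]
```

>>> {"op": "servo_tool", "data": {
  "targets": "0 0 0 -3 0 0 8;0 0 0 -3 0 0 8;0 0 0 -2 0 0 8;0 0 0 0 0 0 8"
}}

```text
time: 18.38
tool_pos: [0.6373, -0.1981, 0.1008]
tcp_rot: [-0.162, 3.137, -0.004]
wrist_force: [-0.5, -0.1, -3.1]
width: 0.149
```

```bash
python3 - <<'E'
from h import *
delta([.6439,-.1971,.1],rot(.104,0))
s=cam("side");save(s,"s12.png",220,200,180,160,4,.5)
E
```

```text
t 18.38 pos [ 0.6373 -0.1981  0.1008] w 12.7 F [-0.5234 -0.1368 -3.1257] q [-0.3375  0.3523  1.7411 -0.0027  1.0471 -2.0101]
shift in tool now mm [-6.639   0.3117  0.7995]
turn [-0.0026 -0.     -0.0009] shift in final tool axes [-6.6393  0.3039  0.8004]
```

View pics/s12.png

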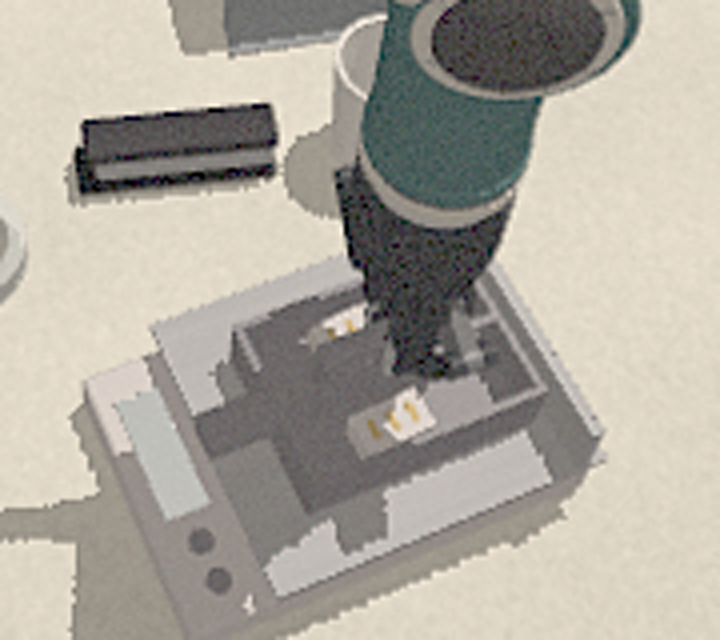

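>>> {"op": "servo_tool", "data": {
  "targets": "0 0 0 -2 0 0 8;0 0 0 -1.5 0 0.5 8;0 0 0 0 0 0 8"
}}

```text
time: 18.68
tool_pos: [0.6408, -0.1978, 0.1003]
tcp_rot: [0.162, -3.137, 0.004]
wrist_force: [-1.9, -0.0, -2.5]
width: 0.151
```

>>> {"op": "servo_tool", "data": {
  "targets": "0 0 0 -1.5 0 0.3 8;0 0 0 0 0 0 8"
}}

```text
time: 18.85
tool_pos: [0.6424, -0.1977, 0.1003]
tcp_rot: [0.162, -3.137, 0.004]
wrist_force: [-0.8, 0.5, -1.9]
width: 0.153
```

>>> {"op": "servo_tool", "data": {
  "targets": "0 0 0 -1.5 0 0.3 8;0 0 0 0 0 0 8"
}}

```text
time: 19.02
tool_pos: [0.6438, -0.1976, 0.1002]
tcp_rot: [0.162, -3.136, 0.004]
wrist_force: [-2.9, -0.4, -1.7]
width: 0.154
```

>>> {"op": "servo_tool", "data": {
  "targets": "0 0 0 -1.2 0 0 8;0 0 0 0 0 0 8"
}}

```text
time: 19.18
tool_pos: [0.6437, -0.1976, 0.1]
tcp_rot: [0.162, -3.133, 0.004]
wrist_force: [-2.9, 1.4, 0.1]
width: 0.153
```

>>> {"op": "servo_tool", "data": {
  "targets": "0 0 0 -1.2 0 0 8;0 0 0 0 0 0 8"
}}

```text
time: 19.35
tool_pos: [0.6437, -0.1976, 0.0998]
tcp_rot: [0.162, -3.131, 0.004]
wrist_force: [-1.4, -0.3, -0.6]
width: 0.151
```

```bash
python3 - <<'E'
from h import *
delta([.6439,-.1971,.1],rot(.104,0))
s=cam("side");save(s,"s13.png",300,230,80,90,7,.5)
t=cam("top");save(t,"t9.png",318,128,95,70,8,.5)
E
```

```text
t 19.35 pos [ 0.6437 -0.1976  0.0998] w 12.9 F [-1.4392 -0.2901 -0.6399] q [-0.3324  0.3674  1.7225 -0.0054  1.0572 -2.0039]
shift in tool now mm [-0.2772  0.4594 -0.1618]
turn [-0.0019 -0.0069 -0.0006] shift in final tool axes [-0.2786  0.4595 -0.159 ]
```

View pics/s13.png

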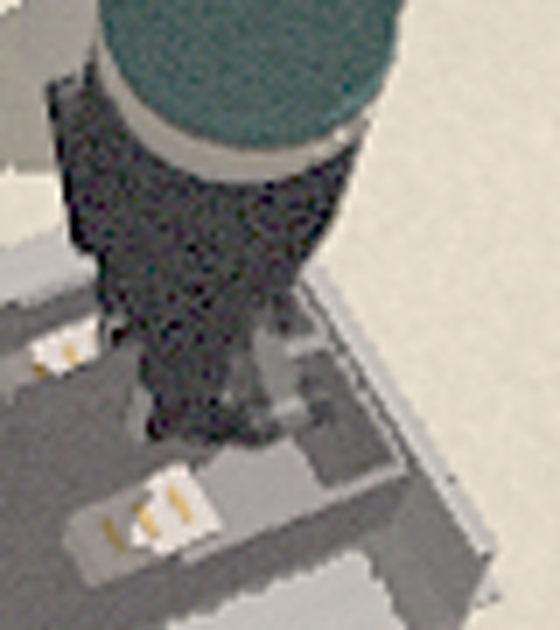

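View pics/t9.png

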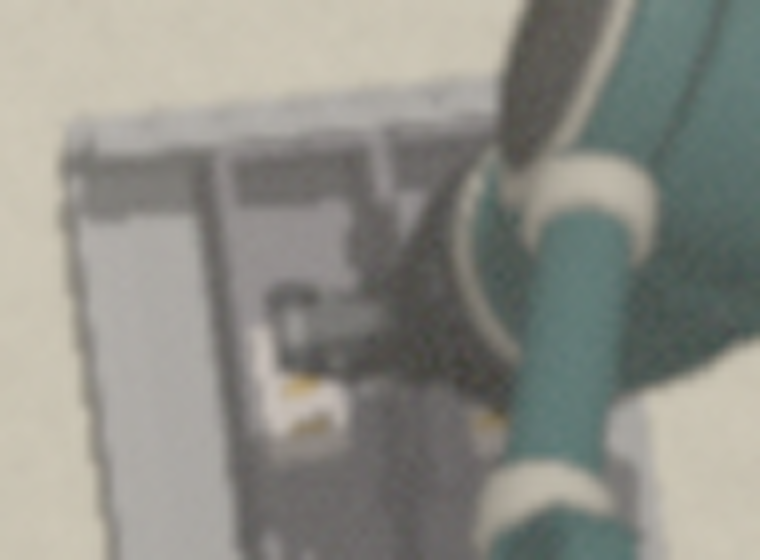

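>>> {"op": "servo_tool", "data": {
  "targets": "0 0 0 0 0 0.3 16;0 0 0 0 0 0 18;0 0 0 0 0 0 22;0 0 0 0 0 0 30;0 0 0 0 0 0 30;0 0 0 0 0 0 30",
  "newtons": 20
}}

```text
time: 19.95
tool_pos: [0.6506, -0.1986, 0.1041]
tcp_rot: [-0.162, 3.129, -0.01]
wrist_force: [-1.1, -0.7, 0.1]
width: 0.35
```

```bash
python3 - <<'E'
from h import *
delta([.6439,-.1971,.15],rot(.104,0))
w=cam("wrist");save(w,"w16.png",f=1.2,g=.6)
E
```

```text
t 19.95 pos [ 0.6506 -0.1986  0.1041] w 29.9 F [-1.1335 -0.6964  0.0728] q [-0.3314  0.3658  1.716  -0.0035  1.0497 -2.0037]
shift in tool now mm [  6.1416   1.8855 -45.9615]
turn [-0.007   0.0079 -0.0008] shift in final tool axes [  6.5026   2.2107 -45.8973]
```

View pics/w16.png

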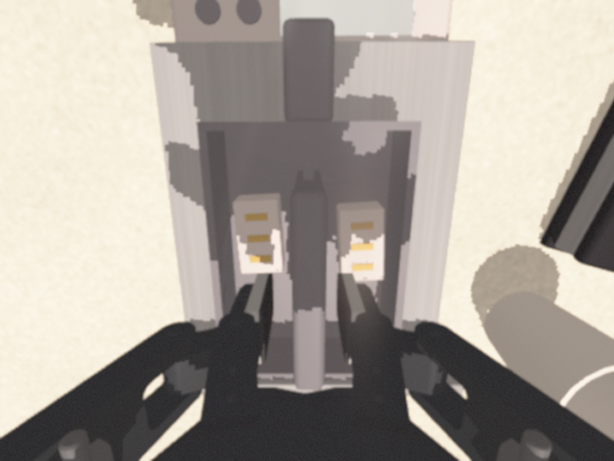

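>>> {"op": "servo_tool", "data": {
  "targets": "0 0 0 0 2 0 45;0 0 0 0 0 -8 45;0 0 0 0 0 -15 45;0 0 0 0 0 -25 45;0 0 0 0 0 -30 45;0 0 0 0 0 -30 45;0 0 0 25 0 -25 45;0 0 0 0 0 0 45"
}}

```text
time: 20.67
tool_pos: [0.6222, -0.1969, 0.2415]
tcp_rot: [-0.164, 3.136, -0.006]
wrist_force: [0.7, 0.6, 0.9]
width: 0.528
```

>>> {"op": "servo_tool", "data": {
  "targets": "0 0 0 35 0 -10 45;0 0 0 35 0 -5 45;0 0 0 35 0 0 45;0 0 0 35 0 0 45;0 0 0 10 0 0 45;0 0 0 0 0 0 45"
}}

```text
time: 21.17
tool_pos: [0.47, -0.2127, 0.2574]
tcp_rot: [-0.166, 3.132, -0.008]
wrist_force: [-0.4, 0.1, 0.4]
width: 0.529
```

```bash
python3 - <<'E'
from h import *
s=cam("side");save(s,"s14.png",225,220,160,140,4,.5)
t=cam("top");save(t,"t10.png",300,110,120,140,5,.5)
w=cam("wrist");save(w,"w17.png",f=1.4,g=.6)
E
```

```text
(no output)
```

View pics/s14.png

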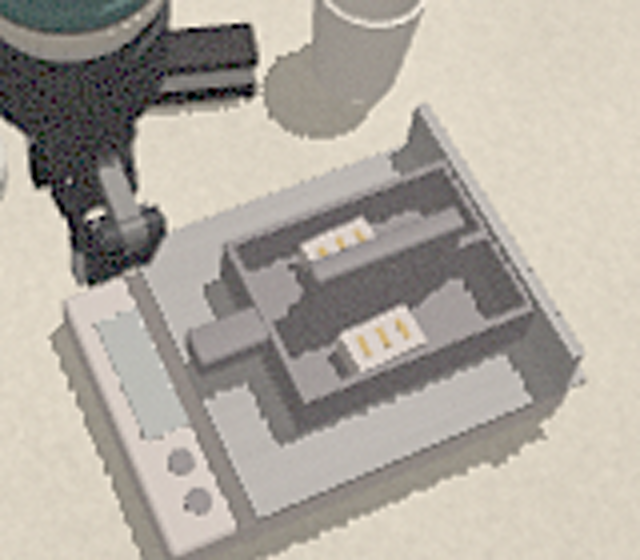

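View pics/t10.png

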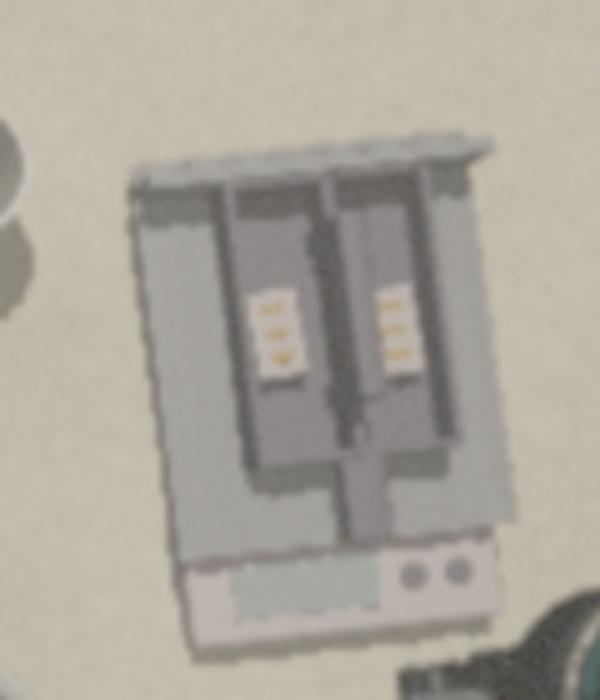

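View pics/w17.png

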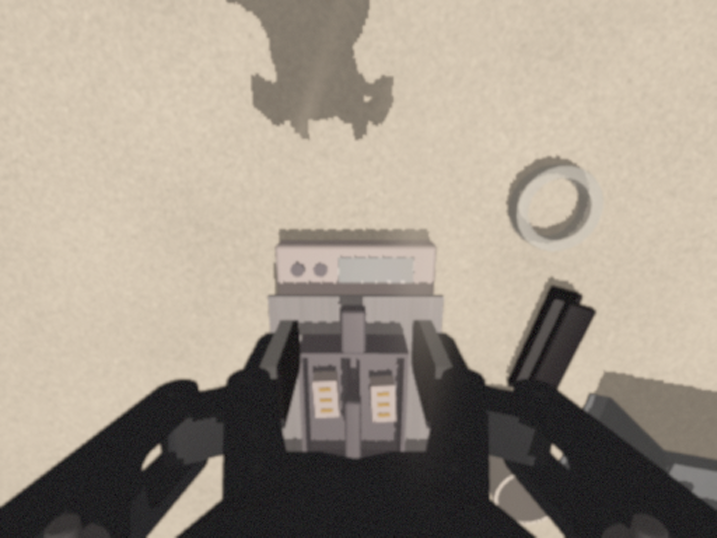

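```bash
python3 - <<'E'
from h import *
s=cam("side");t=cam("top");save(t,"t11.png",330,135,75,40,10,.5);save(s,"s15.png",320,250,55,60,10,.5)
A=lambda p:(300+p[0]/5,110+p[1]/5)
B=lambda p:(225+p[0]/4,220+p[1]/4)
L=[]
for n,p,q in[("BL",(225,180),(447,163)),("BR",(422,165),(533,306)),("FR",(459,440),(305,402)),("FL",(250,466),(228,243))]:
    P,e=two(t,A(p),s,B(q));L.append(P);print(n,P,e)
L=np.array(L);c=L.mean(0);x=np.array([np.cos(.104),np.sin(.104)]);d=c[:2]-[.634,-.1981]
print(c,"pan frame",d@x,d@[-x[1],x[0]])
for a,b in((0,3),(1,2)):v=L[a]-L[b];print(np.arctan2(v[1],v[0]))
v=L[0]-L[1];print(np.arctan2(-v[0],v[1]))
E
```

```text
BL [ 0.71   -0.1435  0.087 ] 0.0011651919033555226
BR [ 0.7171 -0.2395  0.0893] 0.0019865900031248176
FR [ 0.582  -0.2541  0.0861] 4.903495596441449e-05
FL [ 0.5723 -0.1538  0.0827] 0.004483683336986527
[ 0.6454 -0.1978  0.0863] pan frame 0.011327178212170297 -0.0008335067790243396
0.07488823050034824
0.1076058378461585
0.07358235166074557
```

View pics/t11.png

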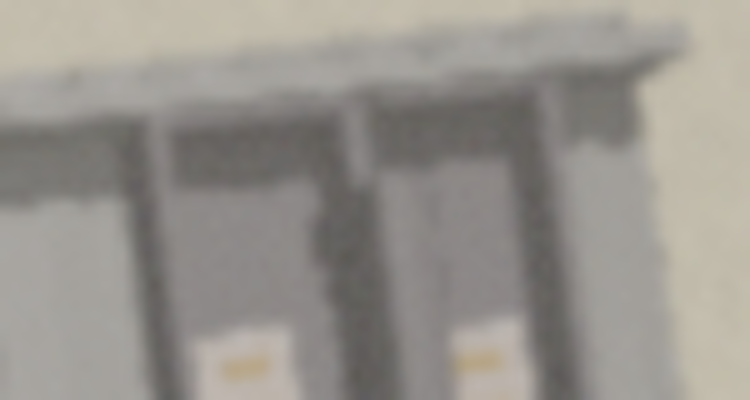

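View pics/s15.png

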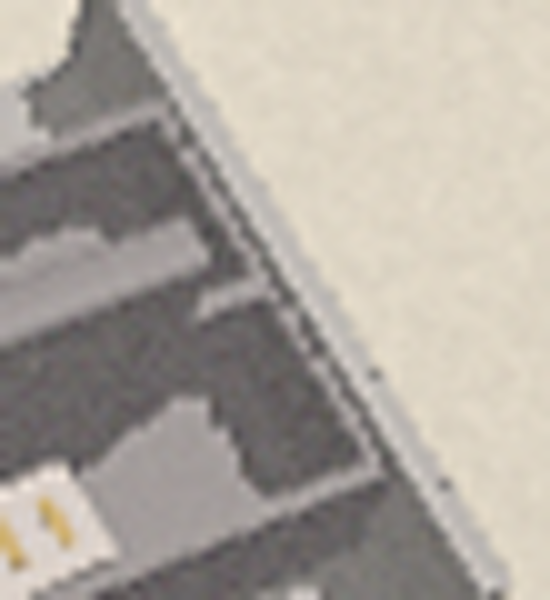

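```bash
python3 - <<'E'
from workcell import bot, finish_job
s=bot.read_state();print(s["time"],s["wrist_force"]);print(finish_job())
E
```

```text
21.4167 [ 0.36880514  0.13721554 -0.31079599]
the job is handed in; nothing more can be done
None
```

The caddy is on the scale's pan, tab to the front and back wall against the stop, with both parts in it. I handed the job in at 21.4 s; no verdict was reported.

- **What I did:**
  - I drew the caddy out by its tab with the gripper leaned back about 29°, until its back wall was clear of the lip.
  - I let go and took it by the carrying bar. The first grip there was too high on the bar, so I opened and went about 11 mm lower.
  - I carried it level over to the pan and set it down short of the stop. Then I slid it back until it stopped advancing (wrist force about 3 N), and released it.
- **Last checks:**
  - From two views, the caddy's centre sits at x about +11 mm and y about −1 mm in the pan frame.
  - Its yaw is 0.07 to 0.11 rad against the pan's 0.104 rad, so it is square to within about 2°, which is also the measuring error.
  - In the last pictures both parts lie in their bays, and the gripper stood clear of everything.
  - The cup, tape roll and stapler looked undisturbed, but I did not measure them again.
- **Disagreements:**
  - The wrist camera put things about 5 mm farther in y than the top and side cameras.
  - The side view shows a dark line of about one pixel between wall and stop. I took it for the shadow or sightline below the stop's higher edge, because the push had ended on contact.

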